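# Square up a gel cassette in its assembly jig

## Task

Put the mini gel cassette together in the metal assembly jig: lay the glass plate in it with its blue spacer strips up, lay the white notched ceramic plate on the spacers with the notch away from the end fence, and square both plates up so that they sit flush against the end fence and the adjustable side fence, or the gel will leak. The plates chip easily, so bring them against the fences and each other gently, with no hard knock or shove. Then swing the steel keeper right over the plates to its stop, and leave the other things on the bench where they are.

Things in the scene. Friction and masses are not known exactly. Their poses are not given: they have to be found in the camera images.
- glass_mid (a point): Centre (half-way up, 3 mm above its underside) of the clear greenish glass plate, 80 (its x) x 60 (its y) x 6 mm, 72 g, loose. On its upper face two blue spacer strips, 1.5 mm thick and 8 mm wide, are bonded along the two long edges, flush with them. It starts spacers up and is the same both ways round. z is up.
- ceramic_mid (a point): Centre (half-way up, 3 mm above its underside) of the outline of the white ceramic plate, 80 (its x) x 60 (its y) x 6 mm, 95 g, loose. A notch 36 mm wide and 16 mm deep is cut in the middle of its -x edge, which leaves two ears 12 mm wide; its +x edge is the straight foot edge that belongs against the end fence. z is up.
- ceramic_notch (a point): Middle of the notch's floor on the ceramic plate, 24 mm from ceramic_mid along the plate's -x.
- rail: Drying rail on the bench: two white bars with dark rubber caps, 200 mm long along its x, 8 mm wide, centre lines 32 mm apart, tops 22 mm above its origin (centre of its underside). It is fixed. Each plate starts lying across both bars, one near each end (50 mm from the middle, either way), its x roughly along the rail's x, so that its long edges stand out 10 mm over the outside of the bars.
- jig: Cassette assembly jig, fixed, z up; origin: on the underside, 60 mm behind its +x edge, 55 mm from its +y edge. Dark base 120 (x) x 125 (y) mm, top 20 mm up. Aluminium fences stand 15 mm above the base top. End fence: along the +x edge, inner face at x = 46 mm. Side fence: along x on the -y side, adjustable: clamped with its inner face somewhere between y = -50 and -34 mm; find it by touch.
- end_fence (a point): Point on the end fence's inner face at the level of the base top (46, -11, 20 mm from the jig's origin); axes as the jig's. Plates flush with the end fence have their centres at x = -40 mm from here (x = 6 mm in the jig); lying in the jig, the glass's centre is 3 mm and the ceramic's 10.5 mm above it. Flush with the side fence: centres 30 mm from its inner face.
- side_notch (a point): Inner end, level with the base top, of the thumb notch that opens to the jig's +y edge (at x = 6, y = 7 mm in the jig). It is 44 mm wide (along x), cut right through the base to the bench, so that a fingertip reaches below the plates' free long edge and can push them towards the side fence.
- end_notch (a point): Inner end, level with the base top, of the thumb notch that opens to the jig's -x edge (at x = -20, y = -14 mm in the jig); 42 mm wide (along y), cut right through the base to the bench; for pushing towards the end fence.
- keeper (a joint): Angle (rad) of a level steel strip, 12 mm wide, pivoted on top of the side fence at x = 22 mm in the jig, 11 mm behind the fence's inner face; black knob 12 mm across, 15 mm tall, 48 mm from the pivot, its middle 47 mm above the bench. 0: parked along the fence, knob towards -x. It grows clockwise from above, to a stop at 1.2 with the knob over the plates, which it clears by 3 mm. 1 N moves it.
- comb: Bystander: white plastic gel comb lying flat, 38 x 72 x 7 mm, origin on its underside.
- cup: Bystander: specimen cup with red lid, 62 mm in diameter, 61 mm tall, origin at the centre of its underside.
- tip_box: Bystander: teal pipette tip box with clear lid, 86 x 118 x 62 mm, origin at the centre of its underside.
- pipette: Bystander: pipette lying on the bench, 44 x 225 x 25 mm, long along its y, origin on its underside.
Not all that is in view belongs to the job. What is shaped like the part that bears glass_mid but pink or yellow is not meant.

How it is judged:
By the outcome, as a careful person would: the job done as asked, in the order asked, and still so for the second after the job is handed in, with the robot touching nothing.
It also fails if it takes over 70 s, if anything falls off the work surface, if the arm or the gripper's body presses on something with over 40 N, if the wrist force passes 120 N, or if a joint passes its speed limit or range.

## Robot

A 6-joint arm with a two-finger parallel gripper is mounted at the origin on a cart in front of the work surface, level with it; the furniture and walls round the work are solid. World frame = base frame: x ahead of the robot, y to its left, z up, the work surface at z = 0. Lengths are in m, angles in rad, forces in N, time in s.
With the tool pointing down it reaches from about 0.35 to 0.85 m from the base axis. Payload 8.1 kg.
Tool frame: the origin (TCP) lies midway between the tips of the shut fingers; the grasp point (between the pads) lies 19 mm behind it; z points along the fingers, y is the direction in which the jaws open and shut (so a half turn about z gives the same grasp; the last joint's range is limited). The gripper opens to 93 mm and grips with 3 to 60 N. Pads are 15 mm wide; open, the fingers measure 128 mm over their backs; the gripper's body (75 mm by 188 mm) begins 65 mm behind the grasp point.
Start: joints at [1.222, 0.13, 1.488, -0, 1.523, -0.085], TCP at [0.156, 0.579, 0.219] pointing down, gripper open.
Joint ranges: [-2.96, 2.96], [-0.89, 2.26], [0.02, 2.5], [-1.34, 4.48], [0, 2.73], [-2.66, 2.66]. Speed limits (rad/s): [2.39, 2.39, 2.79, 3.14, 3.14, 3.14].

## Interface

Orientations are given as a rotation vector (axis times angle).
In Python, from plant import monitor, eyes, ticket gives the robot as it stands.
- The arm moves only by the tool send_rows, never from a script. Its argument "motion" is a list of rows, each a list of 2 entries, a list of its own where there are three numbers: the shift along the tool's x, y, z in m, then the turn about the tool's z in degrees. In form: [[[dx, dy, dz], twist], ...]. A call has 1 to 12 rows; each row is the pose to reach, as a shift and turn from the pose commanded when the call began, along the tool's axes at that moment; what a row does not reach only later rows make up. A row lasts 1/8 s, in which the tool goes at most 62.5 mm and 10.7 degrees, less where a joint would pass 70% of its speed; a pose out of reach is approached as far as the arm can. A call with a gripper value outside its range is refused whole. "jaw" is the finger opening in m, from 0 to 0.093, set as the call begins (left out, the last holds). The fingers move at their own pace and stop on an object; "squeeze" is the grip in N (left out, the last holds). Time passes only in rows, so rows that repeat a pose let the fingers close. It gives the time, the measured TCP pose, the force and the opening at its end, in the units of the state.
- monitor.read_state(): the state, without advancing time (a new reading comes with each control period).
- eyes.read_camera(name): name is "side" or "top"; returns the picture (480x640x3 uint8, red, green, blue); there is no depth.
- eyes.camera_model(name): a dict with "mtx" (3x3 intrinsics, pixels), "cam_to_world" (4x4, takes a point from camera to world coordinates). Camera axes: x right, y down, z forward; pixel columns grow to the right and rows downward; lengths in m; the calibration is good to about 2 mm. A picture is of the moment at which its call begins. camera_model takes no time and is no camera call.
- ticket.close_job(): hands the job in, once; it reports no verdict.
The state is a dict: "t": time; "q": joint angles; "dq": joint speeds; "joint_torque": joint torques, N m; "tool_pos": TCP position; "orientation": TCP orientation; "force": force on the tool from outside, world axes, zero at the start; "wrist_torque": the same for the moment, N m; "opening": finger opening in m.
Only numpy, scipy, OpenCV 4.12 (cv2) and the standard library are available. Lean on these libraries where they do the work, as an engineer would, in place of code of your own. Each camera call takes 0.05 s, during which the arm holds its last target.

## Working session

There is one attempt and no reset: what is moved stays moved. The work goes in short steps, Python scripts to look and compute and a tool call to move; the robot and the scene stay as the last step left them, time stands still between calls to the robot, and variables do not carry over. Pictures are saved under pics/ and viewed, and the job is handed in when it is done.

Besides the shell and the picture viewer there is one more tool, called after "Emit:" by a JSON object that holds its "op" and its "data". send_rows: Moves the arm, as the interface text tells. Its arguments: {"type":"object","properties":{"motion":{"type":"array","items":{"type":"array"}},"jaw":{"type":"number"},"squeeze":{"type":"number"}},"required":["motion"]}

```bash
mkdir -p pics; ls
python3 - <<'E'
from plant import monitor, eyes, ticket
import cv2,numpy as np
s=monitor.read_state()
for k in s: print(k,np.round(s[k],4))
for n in("side","top"):
    im=eyes.read_camera(n); cv2.imwrite(f"pics/{n}0.png",im[:,:,::-1])
    m=eyes.camera_model(n); print(n,np.round(m["mtx"],1).tolist(),np.round(m["cam_to_world"],4).tolist())
E
```

```text
pics
t 0.0
q [ 1.2216  0.1311  1.4893  0.      1.523  -0.0854]
dq [-0.0016  0.0011  0.0004 -0.0023  0.002   0.0009]
joint_torque [-1.80000e-03 -5.59841e+01 -4.91760e+01  7.65000e-02  3.54000e-02
 -3.00000e-04]
tool_pos [0.1562 0.5787 0.2176]
orientation [-4.1320e-01 -3.1139e+00  2.8000e-03]
force [ 0.2334  0.594  -0.149 ]
wrist_torque [ 0.0543  0.0108 -0.0201]
opening 0.0929
side [[532.1, 0.0, 310.6], [0.0, 532.1, 237.5], [0.0, 0.0, 1.0]] [[0.8606, -0.325, 0.3922, -0.0842], [-0.5088, -0.5136, 0.6909, -1.0006], [-0.023, -0.7941, -0.6073, 0.9955], [0.0, 0.0, 0.0, 1.0]]
top [[449.5, 0.0, 317.9], [0.0, 449.5, 238.9], [0.0, 0.0, 1.0]] [[0.0152, -0.9826, 0.185, 0.3005], [-0.9999, -0.0153, 0.0012, 0.0569], [0.0017, -0.1849, -0.9827, 1.2467], [0.0, 0.0, 0.0, 1.0]]
```

View pics/top0.png

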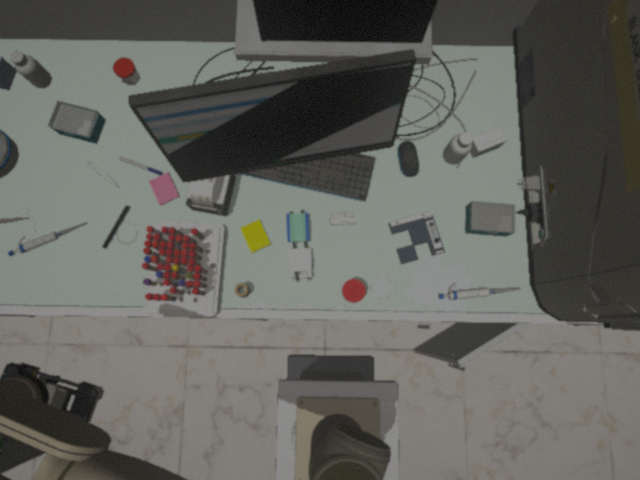

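View pics/side0.png

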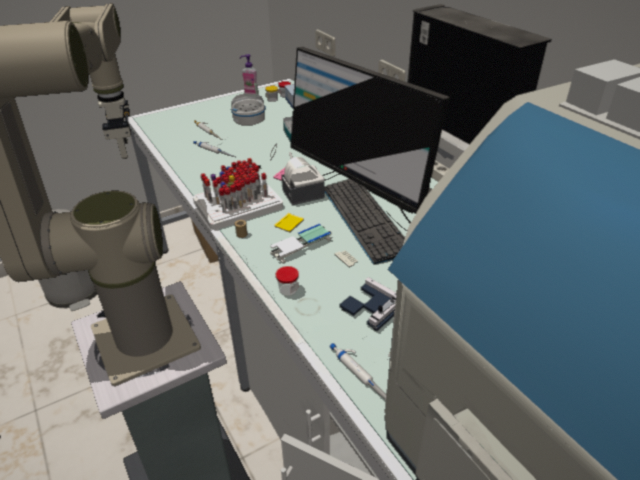

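Run:
```python
import cv2
a=cv2.imread("pics/top0.png")[195:295,235:455]; cv2.imwrite("pics/topc.png",cv2.resize(a,None,fx=3.6,fy=3.6,interpolation=cv2.INTER_CUBIC))
a=cv2.imread("pics/side0.png")[200:350,260:420]; cv2.imwrite("pics/sidec.png",cv2.resize(a,None,fx=4,fy=4,interpolation=cv2.INTER_CUBIC))
```

```text
(no output)
```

View pics/topc.png

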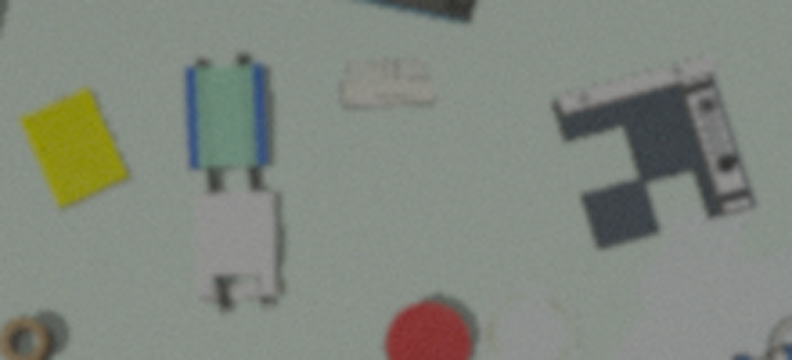

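View pics/sidec.png

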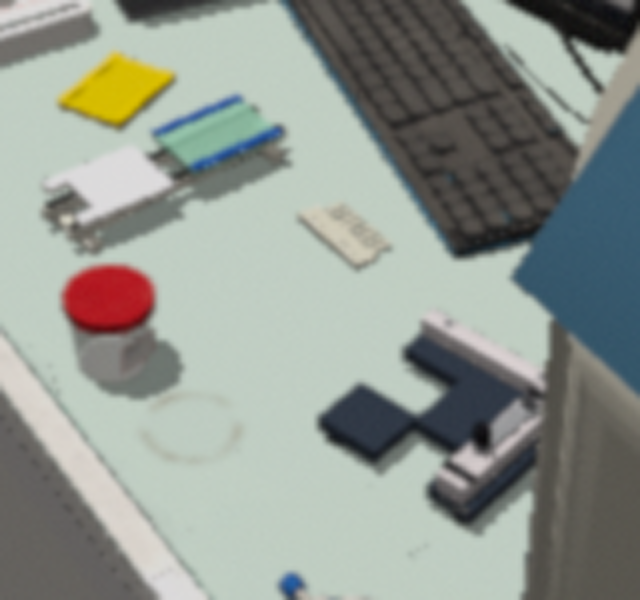

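```bash
cat > h.py <<'E'
import cv2,numpy as np
from plant import monitor, eyes, ticket
from scipy.spatial.transform import Rotation as R
def cast(n,px,z):
    m=eyes.camera_model(n);px=np.atleast_2d(px).astype(float)
    d=(np.linalg.inv(m["mtx"])@np.c_[px,np.ones(len(px))].T).T@np.array(m["cam_to_world"])[:3,:3].T
    o=np.array(m["cam_to_world"])[:3,3]
    return o+d*((z-o[2])/d[:,2])[:,None]
def rect(n,mask,z):
    c=max(cv2.findContours(mask.astype(np.uint8),cv2.RETR_EXTERNAL,cv2.CHAIN_APPROX_NONE)[0],key=cv2.contourArea)
    p=cast(n,c[:,0],z)[:,:2]
    r=cv2.minAreaRect((p*1000).astype(np.float32)); return r,cv2.contourArea(c),c
def rel(target,yaw=None):
    "shift in tool axes from measured pose to world target"
    s=monitor.read_state();M=R.from_rotvec(s["orientation"]).as_matrix()
    return M.T@(np.array(target)-np.array(s["tool_pos"]))
E
python3 - <<'E'
from h import *
a=cv2.imread("pics/top0.png"); hsv=cv2.cvtColor(a,cv2.COLOR_BGR2HSV)
def sub(x0,y0,x1,y1):
    m=np.zeros(a.shape[:2],bool); m[y0:y1,x0:x1]=1; return m
h,s,v=[hsv[...,i].astype(int) for i in range(3)]
for y,x in [(227,289),(227,298),(255,300),(260,298),(225,330),(225,420),(240,418),(215,395),(285,240),(235,436)]: print((x,y),hsv[y,x])
blue=(h>100)&(h<125)&(s>110)&sub(280,200,320,260)
n,l,st,ce=cv2.connectedComponentsWithStats(blue.astype(np.uint8)); print(st,ce)
hull=cv2.convexHull(np.argwhere(blue)[:,::-1].astype(np.int32)); m=np.zeros(a.shape[:2],np.uint8); cv2.fillPoly(m,[hull],1)
print("glass",rect("top",m,.0295)[:2])
white=(s<25)&(v>130)&sub(280,240,320,290)
r=rect("top",white,.028); print("cer",r[:2]); print(white.sum())
dark=(v<90)&(s>30)&sub(385,205,450,270)
r=rect("top",dark,.02); print("jig",r[:2])
al=(s<30)&(v>125)&sub(385,205,450,270)
n,l,st,ce=cv2.connectedComponentsWithStats(al.astype(np.uint8)); print(st)
o=a.copy(); o[dark]=(0,0,255); o[al]=(0,255,0); o[white]=(255,0,255); o[m>0]=(255,0,0)
cv2.imwrite("pics/mask.png",cv2.resize(o[195:295,235:455],None,fx=3.6,fy=3.6,interpolation=cv2.INTER_NEAREST))
E
```

```text
(289, 227) [102 103 121]
(298, 227) [ 73  54 132]
(300, 255) [ 30   4 143]
(298, 260) [ 20   5 144]
(330, 225) [ 53  15 132]
(420, 225) [103  43  72]
(418, 240) [111  35  72]
(395, 215) [ 57  17 146]
(240, 285) [ 17  83 102]
(436, 235) [ 50   6 124]
[[     0      0    640    480 307105]
 [   287    215      3     26     42]
 [   306    214      3     26     53]] [[319.5065108  239.50382768]
 [288.         227.33333333]
 [306.73584906 226.96226415]]
glass (((562.2633056640625, 115.20175170898438), (73.65513610839844, 58.20874786376953), 1.6001100540161133), 508.5)
cer (((458.5059814453125, 107.87727355957031), (134.65394592285156, 107.5204086303711), 0.8903723955154419), 1603.0)
1660
jig (((549.9285888671875, -198.08543395996094), (61.415863037109375, 91.7909164428711), 15.122647285461426), 346.0)
[[     0      0    640    480 304405]
 [   385    205     65     65   2747]
 [   427    222      2      2      3]
 [   429    228      1      2      2]
 [   435    229      1      1      1]
 [   435    231      2      3      4]
 [   430    232      1      1      1]
 [   431    235      1      1      1]
 [   437    235      1      1      1]
 [   432    238      1      1      1]
 [   434    243      7      5     28]
 [   437    251      6      2      6]]
```

View pics/mask.png

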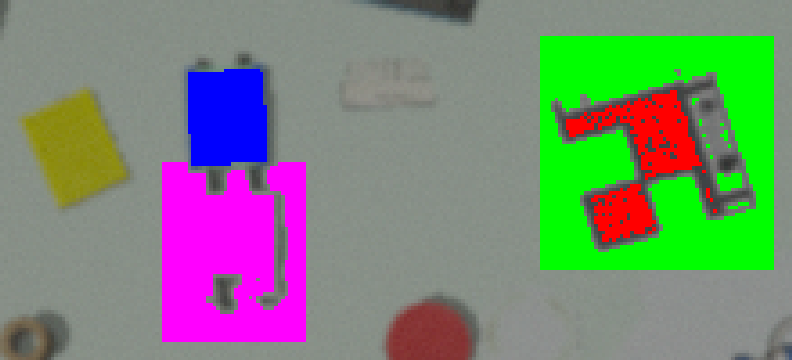

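Run:
```python
from h import *
for n,k in(("top",6),("side",4)):
    im=np.mean([eyes.read_camera(n).astype(float) for _ in range(k)],0)
    np.save(f"{n}.npy",im)
    c=(235,195,455,295) if n=="top" else (260,200,420,350)
    f=3.6 if n=="top" else 4
    lab=cv2.cvtColor((im/255).astype(np.float32),cv2.COLOR_RGB2Lab)
    print(n,[np.round(lab[y,x],1).tolist() for x,y in ([(298,227),(300,255),(330,225),(420,225),(400,220),(436,243),(340,270)] if n=="top" else [(290,245),(345,225),(310,260)])])
    a=lab[c[1]:c[3],c[0]:c[2],1]; a=np.clip((a+14)*14,0,255).astype(np.uint8)
    L=lab[c[1]:c[3],c[0]:c[2],0]; L=np.clip((L)*3.2,0,255).astype(np.uint8)
    cv2.imwrite(f"pics/{n}_a.png",cv2.resize(a,None,fx=f,fy=f,interpolation=cv2.INTER_CUBIC))
    cv2.imwrite(f"pics/{n}_L.png",cv2.resize(L,None,fx=f,fy=f,interpolation=cv2.INTER_CUBIC))
```

```text
top [[54.400001525878906, -14.699999809265137, 6.400000095367432], [59.70000076293945, -0.6000000238418579, 1.0], [54.70000076293945, -4.5, 3.9000000953674316], [27.899999618530273, -1.2999999523162842, -3.5], [58.79999923706055, -0.4000000059604645, 1.100000023841858], [50.70000076293945, -0.699999988079071, 1.2999999523162842], [58.70000076293945, -4.5, 3.200000047683716]]
side [[87.19999694824219, 0.30000001192092896, -0.20000000298023224], [77.0, -6.800000190734863, 3.5999999046325684], [81.19999694824219, -6.5, 3.5999999046325684]]
```

View pics/top_a.png

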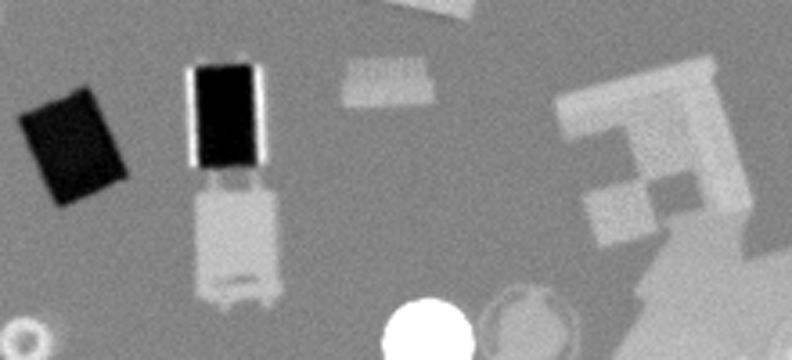

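View pics/top_L.png

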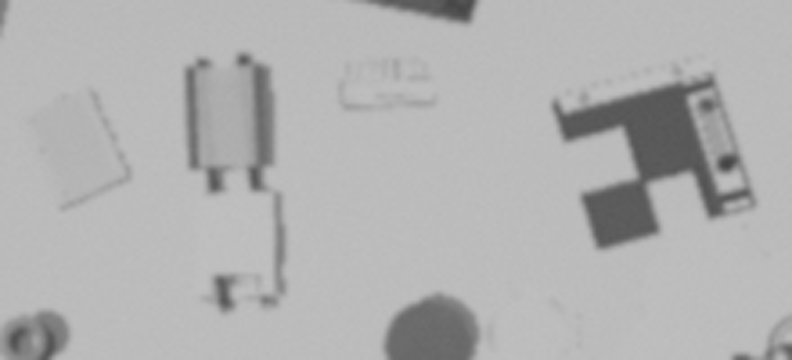

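View pics/side_L.png

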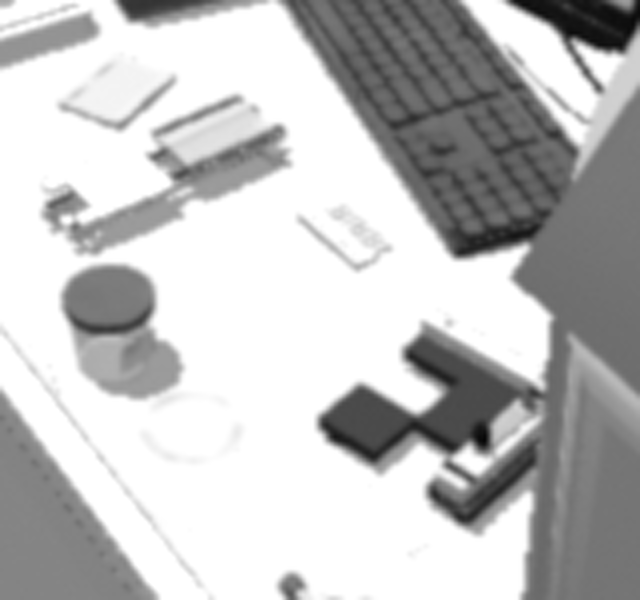

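```bash
cat > m.py <<'E'
from h import *
im=np.load("top.npy"); lab=cv2.cvtColor((im/255).astype(np.float32),cv2.COLOR_RGB2Lab)
x0,y0,f=235,195,8
def up(ch,a=x0,b=y0,w=220,hh=100): return cv2.resize(ch[b:b+hh,a:a+w],None,fx=f,fy=f,interpolation=cv2.INTER_CUBIC)
def full(p): return (np.asarray(p,float)+.5)/f-.5+[x0,y0]
A=up(lab[...,1]);L=up(lab[...,0]);B=up(lab[...,2])
def reg(m,x1,y1,x2,y2):
    k=np.zeros_like(m,bool); k[int((y1-y0)*f):int((y2-y0)*f),int((x1-x0)*f):int((x2-x0)*f)]=1; return m&k
def big(m): return max(cv2.findContours(m.astype(np.uint8),cv2.RETR_EXTERNAL,cv2.CHAIN_APPROX_NONE)[0],key=cv2.contourArea)[:,0]
def w(p,z): return cast("top",full(p),z)[:,:2]*1000
E
python3 - <<'E'
from m import *
# glass: green interior (a<-9.5), z=.028
c=big(reg(A<-9.5,280,205,320,250)); print("glass",cv2.minAreaRect(w(c,.028).astype(np.float32)))
bl=reg(B<-8,280,205,320,250)
c=cv2.convexHull(np.argwhere(bl)[:,::-1].astype(np.int32))[:,0]; print("glass blue",cv2.minAreaRect(w(c,.0295).astype(np.float32)))
m=reg(A>-2.4,280,246.5,320,285); c=big(m); print("cer",cv2.minAreaRect(w(c,.028).astype(np.float32)))
p=w(c,.028); print(p.min(0),p.max(0))
d=reg(L<40,385,205,450,272)
cs=[c[:,0] for c in cv2.findContours(d.astype(np.uint8),cv2.RETR_EXTERNAL,cv2.CHAIN_APPROX_NONE)[0] if cv2.contourArea(c)>500]
o=cv2.cvtColor(np.clip(L*3.2,0,255).astype(np.uint8),cv2.COLOR_GRAY2BGR)
for c in cs:
    q=cv2.approxPolyDP(c,10,True)[:,0]; cv2.polylines(o,[c],1,(0,0,255),1)
    for t in q: print(t,np.round(w([t],.02),1)[0]); cv2.circle(o,tuple(int(v) for v in t),3,(0,255,0),-1)
c=big(m);cv2.polylines(o,[c],1,(255,0,0),1)
cv2.imwrite("pics/fit.png",o[100:700,1150:1750]); cv2.imwrite("pics/fit2.png",o[100:700,300:900])
E
```

```text
glass ((562.9146728515625, 116.04670715332031), (79.86799621582031, 42.61013412475586), 4.047120571136475)
glass blue ((562.6776123046875, 115.7157211303711), (80.96434020996094, 62.53615188598633), 3.6838624477386475)
cer ((461.864990234375, 103.96650695800781), (95.51606750488281, 65.61090087890625), 2.850407600402832)
[413.52763877  69.52636788] [509.18867954 137.5954048 ]
[1637  344] [ 540.2 -278.8]
[1601  348] [ 538.6 -266.2]
[1597  375] [ 529.1 -264.5]
[1624  378] [ 528.1 -273.8]
[1642  363] [ 533.5 -280.3]
[1559  225] [ 582.2 -253. ]
[1568  248] [ 574.  -255.8]
[1589  234] [ 579.1 -263.3]
[1579  173] [ 601.  -260.5]
[1263  254] [ 570.2 -149.3]
[1233  233] [ 577.5 -138.9]
[1258  309] [ 550.6 -147.3]
[1379  279] [ 561.9 -189.6]
[1405  333] [ 542.9 -198.2]
[1415  400] [ 519.3 -201.2]
[1296  436] [ 506.  -159.7]
[1332  548] [ 467.2 -171.4]
[1459  514] [ 479.6 -215.4]
[1435  421] [ 512.  -207.9]
[1447  400] [ 519.4 -212.2]
[1537  381] [ 526.6 -243.6]
[1580  481] [ 491.8 -257.4]
[1605  475] [ 494.  -266.1]
[1613  448] [ 503.5 -269.2]
[1667  436] [ 508. -288.]
[1661  419] [ 513.9 -286.2]
[1597  431] [ 509.4 -263.9]
[1525  223] [ 582.7 -241.1]
[1583  192] [ 594.2 -261.7]
```

View pics/fit.png

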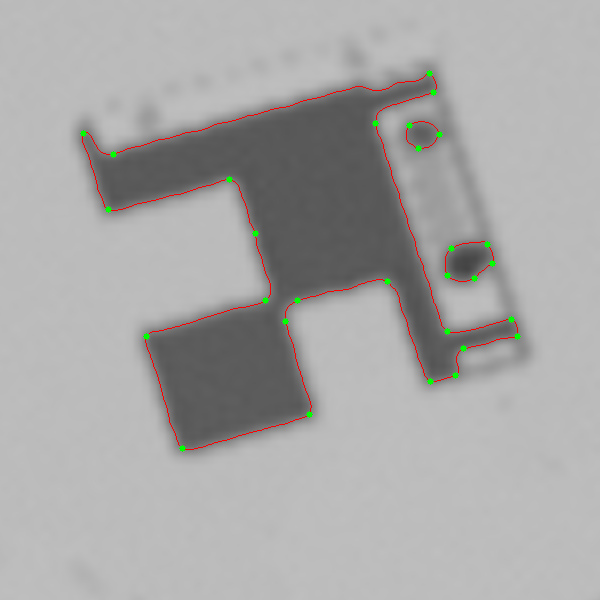

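View pics/fit2.png

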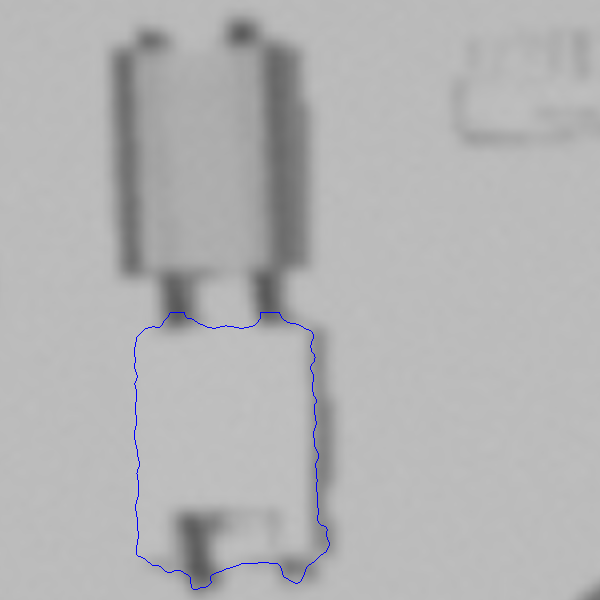

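```bash
cat >> m.py <<'E'
def fitjig():
    from scipy.optimize import least_squares
    d=reg(L<40,385,205,450,272)
    c=big(d)
    LN=[('x',-60,0,(1332,548),(1459,514)),('y',55,0,(1296,436),(1332,548)),('x',-16,20,(1296,436),(1415,400)),('x',28,0,(1258,309),(1379,279)),
    ('y',7,20,(1435,421),(1459,514)),('x',-20,0,(1447,400),(1537,381)),('y',-35,0,(1537,381),(1580,481)),('y',7,0,(1379,279),(1415,400)),('x',46,20,(1263,254),(1480,190)),('y',None,20,(1525,223),(1597,431))]
    pts=[]
    for ax,v,z,a,b in LN:
        a,b=np.array(a,float),np.array(b,float);u=(b-a)/np.hypot(*(b-a)); t=(c-a)@u; n=np.abs((c-a)@[-u[1],u[0]]); l=np.hypot(*(b-a))
        s=c[(t>.2*l)&(t<.8*l)&(n<8)]; pts.append(w(s,z/1000))
    def res(p,full=False):
        C,S=np.cos(p[2]),np.sin(p[2]);r=[]
        for (ax,v,*_),q in zip(LN,pts):
            e=q-p[:2]; jx=e@[C,S]; jy=e@[-S,C]
            r.append(((jx if ax=='x' else jy)-(p[3] if v is None else v)))
        if full: return [(l[0],l[1],l[2],len(x),round(x.mean(),2),round(x.std(),2)) for l,x in zip(LN,r)]
        return np.concatenate([x/np.sqrt(len(x)) for x in r])
    s=least_squares(res,[530,-205,.26,-42]).x
    return s,res(s,True)
E
python3 - <<'E'
from m import *
s,r=fitjig(); print(s,np.degrees(s[2])); [print(x) for x in r]
E
```

```text
[ 5.40594035e+02 -2.09815759e+02  2.82060109e-01 -4.19058480e+01] 16.160853826384304
('x', -60, 0, 76, np.float64(0.69), np.float64(0.14))
('y', 55, 0, 67, np.float64(-0.95), np.float64(0.22))
('x', -16, 20, 72, np.float64(-2.39), np.float64(0.29))
('x', 28, 0, 73, np.float64(0.93), np.float64(0.19))
('y', 7, 20, 55, np.float64(3.14), np.float64(0.24))
('x', -20, 0, 54, np.float64(0.89), np.float64(0.31))
('y', -35, 0, 62, np.float64(-1.3), np.float64(0.18))
('y', 7, 0, 32, np.float64(-0.89), np.float64(0.16))
('x', 46, 20, 131, np.float64(-0.12), np.float64(0.19))
('y', None, 20, 125, np.float64(0.0), np.float64(0.22))
```

```bash
sed -i 's/def fitjig():/def fitjig(zz=0):/; s/pts.append(w(s,z\/1000))/pts.append(w(s,(z if z else zz)\/1000))/' m.py
python3 - <<'E'
from m import *
for z in(10,20):
  s,r=fitjig(z); print(s,np.degrees(s[2])); [print(*x) for x in r]
E
```

```text
[ 5.39469649e+02 -2.07988212e+02  2.88036448e-01 -4.39369049e+01] 16.50327283253534
x -60 0 76 0.66 0.13
y 55 0 67 -0.63 0.24
x -16 20 72 -1.62 0.25
x 28 0 73 0.2 0.21
y 7 20 55 1.33 0.26
x -20 0 54 0.25 0.33
y -35 0 62 -0.25 0.17
y 7 0 32 -0.44 0.2
x 46 20 131 0.5 0.2
y None 20 125 0.0 0.19
[ 5.38344462e+02 -2.06131981e+02  2.94881208e-01 -4.59954576e+01] 16.89544866887537
x -60 0 76 0.66 0.14
y 55 0 67 -0.31 0.28
x -16 20 72 -0.85 0.21
x 28 0 73 -0.51 0.24
y 7 20 55 -0.48 0.29
x -20 0 54 -0.39 0.35
y -35 0 62 0.81 0.16
y 7 0 32 -0.02 0.25
x 46 20 131 1.09 0.25
y None 20 125 -0.0 0.19
```

```bash
sed -i 's/        return np.concat/        return np.concat/; s/    def res(p/    global PTS; PTS=list(zip(LN,pts))\n    def res(p/' m.py
python3 - <<'E'
import m
from m import *
fitjig(20)
for l,q in m.PTS:
    vx,vy,x,y=cv2.fitLine(q.astype(np.float32),cv2.DIST_L2,0,.01,.01)[:,0]
    a=np.degrees(np.arctan2(vy,vx)); print(l[0],l[1],round((a-(90 if l[0]=='y' else 0)) if 0 else a%90,2), np.round([x,y],1), round(np.ptp(q@[vx,vy]),0))
E
```

```text
x -60 16.47 [ 472.6 -193.7] 27.0
y 55 14.98 [ 486.2 -164.8] 24.0
x -16 18.17 [ 512.9 -180.4] 26.0
x 28 15.61 [ 555.7 -168.6] 26.0
y 7 14.47 [ 496.  -212.2] 19.0
x -20 14.83 [ 523.6 -227.8] 19.0
y -35 16.9 [ 509.3 -250.7] 22.0
y 7 15.21 [ 540.7 -198.1] 26.0
x 46 16.27 [ 581.9 -187.6] 47.0
y None 16.67 [ 545.9 -251.9] 46.0
```

Run:
```python
from m import *
print(w([[525,543],[436,543],[614,543],[525,426],[525,663],[490,613],[575,613]],.028))
# side camera: ceramic centre etc
im=np.load("side.npy"); lab=cv2.cvtColor((im/255).astype(np.float32),cv2.COLOR_RGB2Lab)
a=cv2.resize(lab[200:350,260:420],None,fx=8,fy=8,interpolation=cv2.INTER_CUBIC)
def fs(p): return (np.asarray(p,float)+.5)/8-.5+[260,200]
def W(p,z): return cast("side",fs(p),z)[:,:2]*1000
k=np.zeros(a.shape[:2],bool);k[220:560,60:400]=1
mm=(a[...,1]>-2.5)&(a[...,0]>80)&k
c=max(cv2.findContours(mm.astype(np.uint8),cv2.RETR_EXTERNAL,cv2.CHAIN_APPROX_NONE)[0],key=cv2.contourArea)[:,0]
print("cer side",cv2.minAreaRect(W(c,.028).astype(np.float32)))
k[:]=0;k[150:400,260:620]=1
mm=(a[...,2]<-10)&k
c=cv2.convexHull(np.argwhere(mm)[:,::-1].astype(np.int32))[:,0]
print("glass side",cv2.minAreaRect(W(c,.0295).astype(np.float32)))
o=cv2.cvtColor(np.clip(a*[1/100,1,1],-200,200).astype(np.float32)*np.float32([100,1,1]),cv2.COLOR_Lab2BGR)
cv2.polylines(o,[c],1,(0,0,1),1)
cv2.imwrite("pics/sc.png",np.clip(o[550:1150,600:1280]*255,0,255).astype(np.uint8))
```

```text
[[463.53471342 105.62969188]
 [463.06517096 136.01057801]
 [464.00429533  75.24625239]
 [504.02281658 106.54095258]
 [422.51526766 104.70647232]
 [439.36134006 116.9944304 ]
 [439.80722144  88.0824004 ]]
cer side ((462.420166015625, 106.54449462890625), (77.5914306640625, 58.6401481628418), 2.8261170387268066)
glass side ((560.269775390625, 114.54396057128906), (84.26325225830078, 65.7952651977539), 3.7889013290405273)
```

View pics/sc.png

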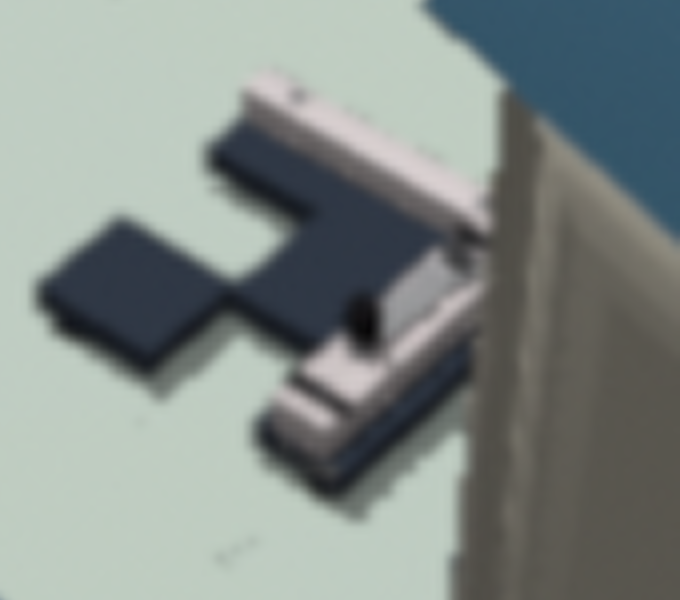

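```bash
cat > go.py <<'E'
import sys
from h import *
# usage: go.py x y z psi (mm,deg)
def psi_of(s):
    M=R.from_rotvec(s["orientation"]).as_matrix(); return np.degrees(np.arctan2(M[1,1],M[0,1])),M
s=monitor.read_state(); p,M=psi_of(s)
t=np.array([float(v) for v in sys.argv[1:4]]); d=M.T@(t-np.array(s["tool_pos"])*1000)
tw=-((float(sys.argv[4])-p+180)%360-180)
print("t",round(s["t"],2),"pos",np.round(np.array(s["tool_pos"])*1000,2),"psi",round(p,2),"F",np.round(s["force"],2),"open",round(s["opening"]*1000,2),"tilt",round(M[2,2],5),"q6",round(s["q"][5],2))
print("shift mm",np.round(d,2),"twist",round(tw,2))
E
python3 go.py 561.5 115.2 150 93.8
```

```text
t 0.6 pos [156.42 579.29 218.68] psi 74.89 F [ 0.53  0.36 -0.39] open 93.13 tilt -1.0 q6 -0.09
shift mm [-512.07 -342.43   68.65] twist -18.91
```

Emit:
{"op": "send_rows", "data": {"motion": [[[-0.512,-0.3424,0],-18.9],[[-0.512,-0.3424,0],-18.9],[[-0.512,-0.3424,0],-18.9],[[-0.512,-0.3424,0],-18.9],[[-0.512,-0.3424,0],-18.9],[[-0.512,-0.3424,0],-18.9],[[-0.512,-0.3424,0],-18.9],[[-0.512,-0.3424,0],-18.9],[[-0.512,-0.3424,0],-18.9],[[-0.512,-0.3424,0.05],-18.9],[[-0.512,-0.3424,0.1],-18.9],[[-0.512,-0.3424,0.14],-18.9]], "jaw": 0.093, "squeeze": 6}}

```text
t: 2.1
tool_pos: [0.5608, 0.1138, 0.0758]
orientation: [0.1, -3.138, 0.0]
force: [0.3, 0.1, -0.1]
opening: 0.0929
```

```bash
python3 go.py 561.5 115.2 23.5 93.8
python3 - <<'E'
from h import *
im=eyes.read_camera("side"); cv2.imwrite("pics/s1.png",cv2.resize(im[160:290,230:400,::-1],None,fx=4.5,fy=4.5,interpolation=cv2.INTER_CUBIC))
E
```

```text
t 2.1 pos [560.84 113.79  75.83] psi 93.67 F [ 0.34  0.13 -0.14] open 92.93 tilt -1.0 q6 -1.52
shift mm [-0.86  1.38 52.33] twist -0.13
```

View pics/s1.png

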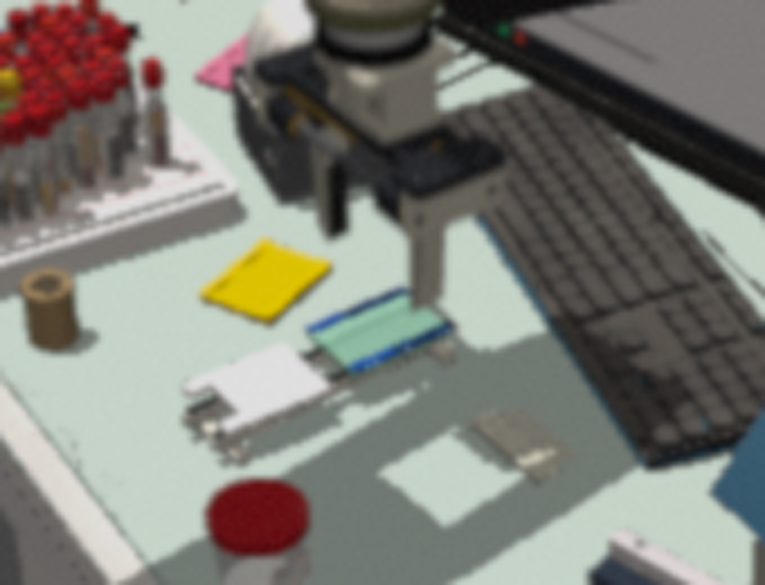

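Emit:
{"op": "send_rows", "data": {"motion": [[[-0.0009,0.0014,0.03],0],[[-0.0009,0.0014,0.045],0],[[-0.0009,0.0014,0.0523],0],[[-0.0009,0.0014,0.0523],0]]}}

```text
t: 2.65
tool_pos: [0.5625, 0.1168, 0.0269]
orientation: [-0.104, 3.139, 0.0]
force: [0.1, 0.6, -0.4]
opening: 0.0932
```

Emit:
{"op": "send_rows", "data": {"motion": [[[0,0,0],0],[[0,0,0],0],[[0,0,0],0],[[0,0,0],0],[[0,0,0],0]], "jaw": 0.055, "squeeze": 8}}

```text
t: 3.28
tool_pos: [0.5624, 0.1167, 0.0266]
orientation: [-0.104, 3.14, 0.0]
force: [-1.2, -0.4, 2.2]
opening: 0.0601
```

```bash
python3 go.py 561.5 115.2 23.5 93.8
python3 - <<'E'
from h import *
im=eyes.read_camera("side"); cv2.imwrite("pics/s2.png",cv2.resize(im[160:290,230:400,::-1],None,fx=4.5,fy=4.5,interpolation=cv2.INTER_CUBIC))
E
```

```text
t 3.27 pos [562.41 116.66  26.59] psi 93.79 F [-1.22 -0.43  2.22] open 60.08 tilt -1.0 q6 -1.52
shift mm [ 1.   -1.39  3.09] twist -0.01
```

View pics/s2.png

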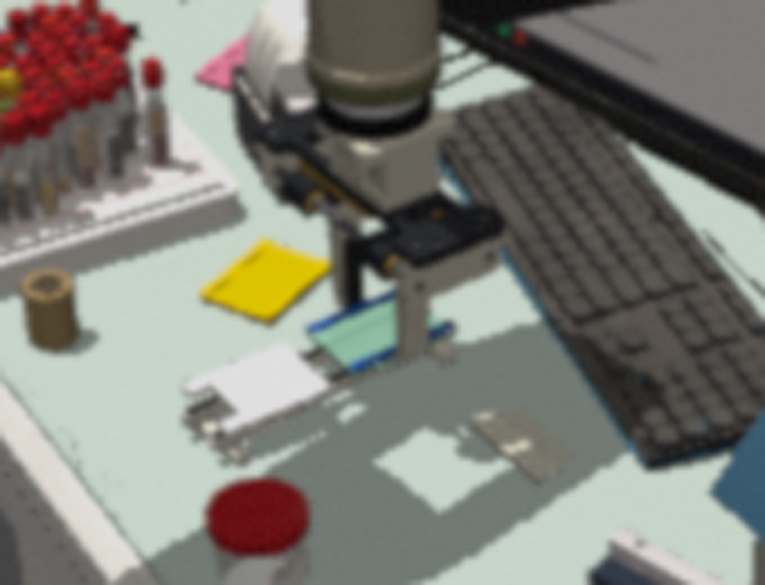

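Emit:
{"op": "send_rows", "data": {"motion": [[[0,0,0],0],[[0,0,0.001],0],[[0,0,0.003],0],[[0,0,0.003],0]], "jaw": 0.07}}

```text
t: 3.82
tool_pos: [0.5619, 0.1166, 0.0229]
orientation: [0.104, -3.139, 0.0]
force: [-0.7, 0.1, -0.6]
opening: 0.0701
```

Emit:
{"op": "send_rows", "data": {"motion": [[[0,0,0],0],[[0,0,0],0],[[0,0,0],0],[[0,0,0],0]], "jaw": 0.055, "squeeze": 10}}

```text
t: 4.32
tool_pos: [0.5622, 0.1167, 0.0233]
orientation: [0.104, -3.14, -0.0]
force: [0.7, 0.0, 0.2]
opening: 0.0598
```

```bash
python3 go.py 561.5 115.2 23.5 93.8
```

```text
t 4.33 pos [562.21 116.65  23.32] psi 93.79 F [0.73 0.   0.17] open 59.77 tilt -1.0 q6 -1.52
shift mm [ 0.81 -1.4  -0.18] twist -0.01
```

```bash
python3 go.py 533.2 -195.5 80 106.3
```

```text
t 4.33 pos [562.21 116.65  23.32] psi 93.79 F [0.73 0.   0.17] open 59.77 tilt -1.0 q6 -1.52
shift mm [  49.56 -309.55  -56.67] twist -12.51
```

Emit:
{"op": "send_rows", "data": {"motion": [[[0,0,-0.008],0],[[0,0,-0.025],0],[[0,-0.01,-0.045],0],[[0.005,-0.03,-0.0567],-1],[[0.01,-0.065,-0.0567],-3],[[0.017,-0.105,-0.0567],-4.5],[[0.0235,-0.147,-0.0567],-6],[[0.03,-0.19,-0.0567],-7.5],[[0.037,-0.23,-0.0567],-9],[[0.043,-0.265,-0.0567],-11],[[0.0475,-0.295,-0.0567],-12.5],[[0.0496,-0.3096,-0.0567],-12.5]]}}

```text
t: 5.82
tool_pos: [0.5335, -0.1978, 0.0818]
orientation: [-0.442, 3.109, -0.002]
force: [0.2, 0.5, -0.6]
opening: 0.0598
```

Emit:
{"op": "send_rows", "data": {"motion": [[[0,0,0.01],0],[[0,0,0.02],0],[[0,0,0.02],0]]}}

```text
t: 6.2
tool_pos: [0.5321, -0.1939, 0.0582]
orientation: [0.446, -3.107, -0.003]
force: [0.2, 0.5, -0.6]
opening: 0.0596
```

```bash
python3 go.py 533.2 -195.5 21.5 106.3
python3 - <<'E'
from h import *
for n,c,f in (("side",(300,220,440,350),5),("top",(380,190,460,280),7)):
    im=eyes.read_camera(n); cv2.imwrite(f"pics/{n}3.png",cv2.resize(im[c[1]:c[3],c[0]:c[2],::-1],None,fx=f,fy=f,interpolation=cv2.INTER_CUBIC)[:600])
E
```

```text
t 6.2 pos [ 532.08 -193.87   58.17] psi 106.35 F [ 0.25  0.49 -0.55] open 59.62 tilt -0.99999 q6 -2.3
shift mm [-0.7  -1.96 36.67] twist 0.05
```

View pics/side3.png

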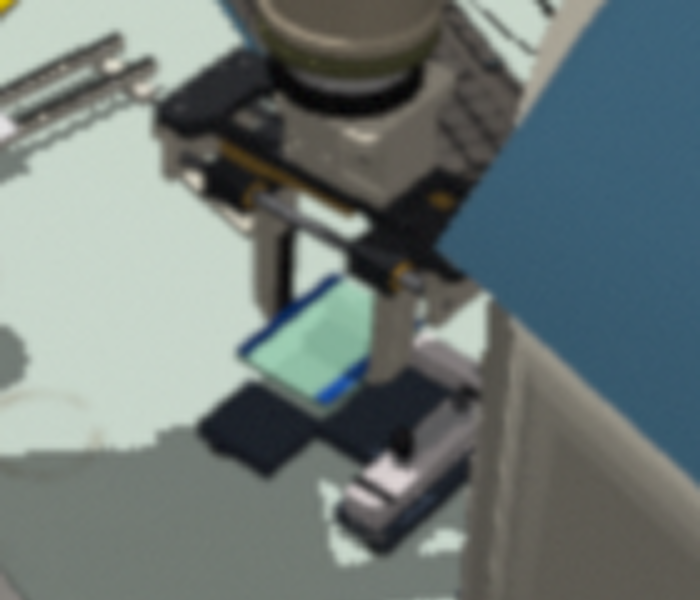

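View pics/top3.png

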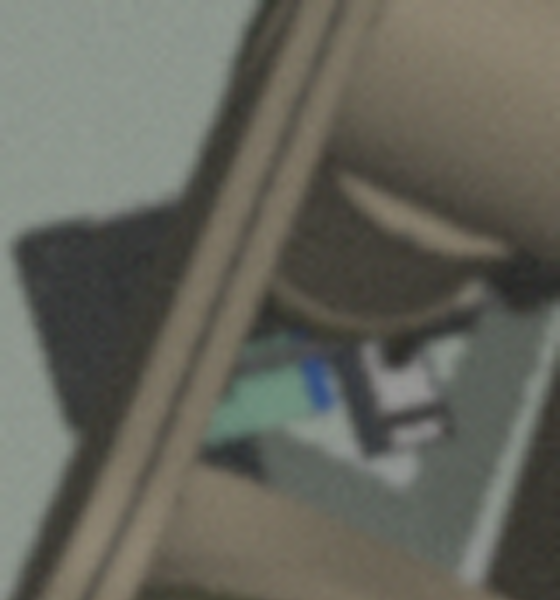

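Emit:
{"op": "send_rows", "data": {"motion": [[[0,0,0.015],0],[[0,0,0.027],0],[[0,0,0.032],0],[[0,0,0.032],0],[[0,0,0.032],0]]}}

```text
t: 6.92
tool_pos: [0.5335, -0.1957, 0.0284]
orientation: [-0.445, 3.109, -0.0]
force: [-0.1, -0.9, -1.4]
opening: 0.0596
```

```bash
python3 go.py 533.2 -195.5 21.3 106.3
```

```text
t 6.92 pos [ 533.49 -195.73   28.37] psi 106.28 F [-0.15 -0.95 -1.38] open 59.64 tilt -1.0 q6 -2.3
shift mm [0.21 0.3  7.07] twist -0.02
```

Emit:
{"op": "send_rows", "data": {"motion": [[[0,0,0.003],0],[[0,0,0.0045],0],[[0,0,0.005],0],[[0,0,0.0055],0],[[0,0,0.006],0],[[0,0,0.0064],0],[[0,0,0.0064],0]]}}

```text
t: 7.8
tool_pos: [0.5332, -0.1955, 0.0216]
orientation: [0.445, -3.11, 0.0]
force: [-0.3, 0.3, -0.2]
opening: 0.0596
```

```bash
python3 go.py 533.2 -195.5 21.3 106.3
```

```text
t 7.8 pos [ 533.18 -195.54   21.62] psi 106.29 F [-0.26  0.32 -0.19] open 59.57 tilt -1.0 q6 -2.3
shift mm [-0.03  0.03  0.32] twist -0.01
```

Emit:
{"op": "send_rows", "data": {"motion": [[[0,0,0.0003],0],[[0,0,0.0005],0],[[0,0,0.0005],0]]}}

```text
t: 8.18
tool_pos: [0.5332, -0.1956, 0.0213]
orientation: [-0.445, 3.11, -0.0]
force: [-0.4, 1.1, 2.1]
opening: 0.0602
```

```bash
python3 go.py 533.2 -195.5 21.3 106.3
```

```text
t 8.18 pos [ 533.22 -195.55   21.31] psi 106.29 F [-0.44  1.06  2.05] open 60.25 tilt -1.0 q6 -2.3
shift mm [0.01 0.06 0.01] twist -0.01
```

Emit:
{"op": "send_rows", "data": {"motion": [[[0,0,0],0],[[0,0,0],0],[[0,0,0],0]], "jaw": 0.07}}

```text
t: 8.55
tool_pos: [0.5332, -0.1956, 0.0211]
orientation: [0.445, -3.11, 0.0]
force: [0.2, 0.1, 0.6]
opening: 0.07
```

Emit:
{"op": "send_rows", "data": {"motion": [[[0,0,-0.01],0],[[0,0,-0.04],0],[[0,0,-0.06],0],[[0,0,-0.06],0]]}}

```text
t: 9.05
tool_pos: [0.535, -0.1964, 0.0838]
orientation: [-0.444, 3.106, -0.004]
force: [0.4, 0.7, -0.4]
opening: 0.0704
```

```bash
python3 go.py 463 106 80 92.8
```

```text
t 9.05 pos [ 534.98 -196.41   83.82] psi 106.28 F [ 0.43  0.73 -0.38] open 70.39 tilt -0.99999 q6 -2.3
shift mm [-15.68 310.47   2.88] twist 13.48
```

Emit:
{"op": "send_rows", "data": {"motion": [[[-0.017,0.309,0],13.5],[[-0.017,0.309,0],13.5],[[-0.017,0.309,0],13.5],[[-0.017,0.309,0],13.5],[[-0.017,0.309,0],13.5],[[-0.017,0.309,0],13.5],[[-0.017,0.309,0.02],13.5],[[-0.017,0.309,0.035],13.5],[[-0.017,0.309,0.035],13.5],[[-0.017,0.309,0.035],13.5]], "jaw": 0.093}}

```text
t: 10.3
tool_pos: [0.4631, 0.1052, 0.0463]
orientation: [0.075, -3.141, 0.0]
force: [-0.5, -0.2, 0.5]
opening: 0.0929
```

```bash
python3 go.py 463 106 23.5 92.8;  python3 - <<'E'
from h import *
for n,c,f in (("side",(250,190,390,310),5),("top",(370,190,450,275),7)):
    im=np.mean([eyes.read_camera(n).astype(float) for _ in range(2)],0).astype(np.uint8); np.save(n+"4.npy",im); cv2.imwrite(f"pics/{n}4.png",cv2.resize(im[c[1]:c[3],c[0]:c[2],::-1],None,fx=f,fy=f,interpolation=cv2.INTER_CUBIC)[:600])
E
```

```text
t 10.3 pos [463.08 105.23  46.26] psi 92.73 F [-0.45 -0.21  0.45] open 92.92 tilt -1.0 q6 -1.5
shift mm [ 0.04  0.78 22.76] twist -0.07
```

View pics/side4.png

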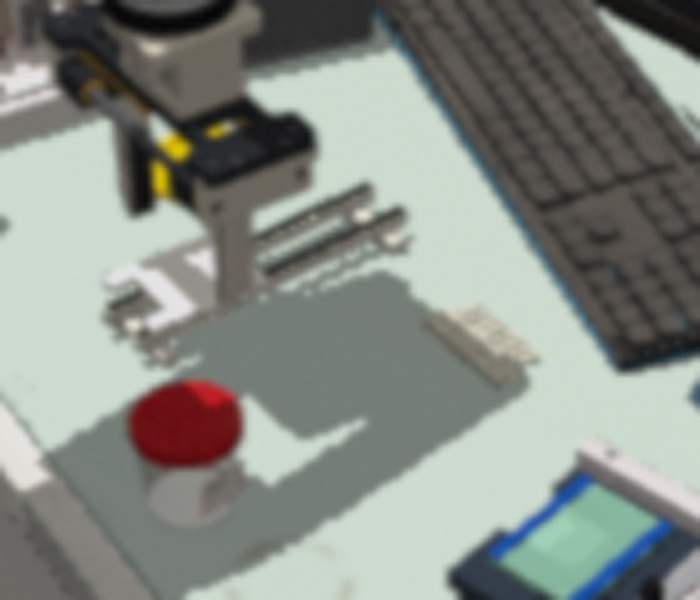

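View pics/top4.png

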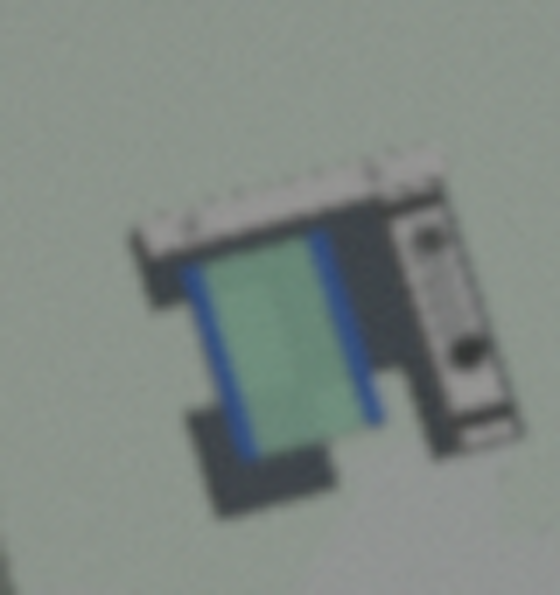

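Emit:
{"op": "send_rows", "data": {"motion": [[[0,0.0005,0.012],0],[[0,0.0005,0.02],0],[[0,0.0005,0.0226],0],[[0,0.0005,0.0226],0],[[0,0.0005,0.0226],0]]}}

```text
t: 11.12
tool_pos: [0.463, 0.1064, 0.0237]
orientation: [-0.076, 3.14, 0.0]
force: [1.1, 0.5, 0.9]
opening: 0.093
```

```bash
python3 go.py 463 106 23.4 92.8
```

```text
t 11.12 pos [463.04 106.36  23.73] psi 92.79 F [1.06 0.46 0.9 ] open 92.96 tilt -1.0 q6 -1.5
shift mm [ 0.06 -0.36  0.33] twist -0.01
```

Emit:
{"op": "send_rows", "data": {"motion": [[[0,0,0],0],[[0,0,0],0],[[0,0,0],0],[[0,0,0],0],[[0,0,0],0]], "jaw": 0.055, "squeeze": 10}}

```text
t: 11.75
tool_pos: [0.4629, 0.1063, 0.0236]
orientation: [-0.076, 3.141, 0.0]
force: [-0.0, 0.8, 0.8]
opening: 0.0598
```

```bash
python3 go.py 533.2 -195.5 90 106.3
```

```text
t 11.75 pos [462.87 106.33  23.6 ] psi 92.78 F [-0.04  0.81  0.75] open 59.82 tilt -1.0 q6 -1.5
shift mm [ -55.59 -304.89  -66.39] twist -13.52
```

Emit:
{"op": "send_rows", "data": {"motion": [[[0,0,-0.008],0],[[0,0,-0.03],0],[[0,-0.01,-0.055],0],[[-0.005,-0.03,-0.0664],-1],[[-0.012,-0.065,-0.0664],-3],[[-0.019,-0.105,-0.0664],-4.5],[[-0.0265,-0.147,-0.0664],-6],[[-0.0345,-0.19,-0.0664],-7.5],[[-0.042,-0.23,-0.0664],-9],[[-0.0483,-0.265,-0.0664],-11],[[-0.0535,-0.293,-0.0664],-12.5],[[-0.0556,-0.305,-0.0664],-13.5]]}}

```text
t: 13.25
tool_pos: [0.5333, -0.197, 0.0903]
orientation: [-0.444, 3.11, -0.0]
force: [-0.5, 0.8, -0.4]
opening: 0.0598
```

Emit:
{"op": "send_rows", "data": {"motion": [[[0,0,0.015],0],[[0,0,0.035],0],[[0,0,0.047],0],[[0,0,0.052],0],[[0,0,0.052],0],[[0,0,0.052],0]]}}

```text
t: 14.0
tool_pos: [0.5337, -0.1958, 0.0386]
orientation: [-0.445, 3.109, -0.001]
force: [0.3, -0.9, 0.4]
opening: 0.0598
```

```bash
python3 go.py 533.2 -195.5 29.4 106.3
python3 - <<'E'
from h import *
for n,c,f in (("side",(300,220,440,350),5),("top",(370,190,450,275),7)):
    im=eyes.read_camera(n); cv2.imwrite(f"pics/{n}5.png",cv2.resize(im[c[1]:c[3],c[0]:c[2],::-1],None,fx=f,fy=f,interpolation=cv2.INTER_CUBIC)[:600])
E
```

```text
t 14.0 pos [ 533.74 -195.77   38.62] psi 106.29 F [ 0.35 -0.86  0.39] open 59.79 tilt -1.0 q6 -2.3
shift mm [0.44 0.42 9.22] twist -0.01
```

View pics/side5.png

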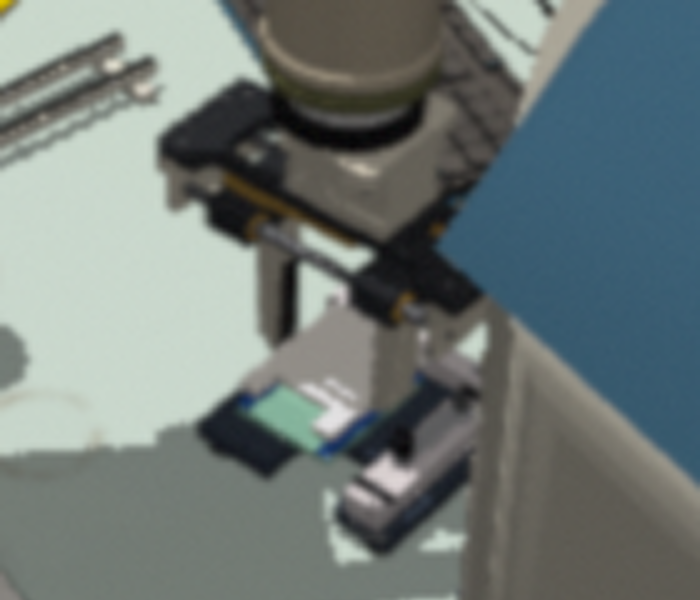

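Emit:
{"op": "send_rows", "data": {"motion": [[[0,0,0.003],0],[[0,0,0.0055],0],[[0,0,0.0068],0],[[0,0,0.0074],0],[[0,0,0.0079],0],[[0,0,0.0083],0],[[0,0,0.0083],0]]}}

```text
t: 14.98
tool_pos: [0.5332, -0.1956, 0.0296]
orientation: [0.445, -3.11, -0.0]
force: [-0.1, -0.1, -0.8]
opening: 0.06
```

```bash
python3 go.py 533.2 -195.5 29.1 106.3
```

```text
t 14.97 pos [ 533.18 -195.61   29.61] psi 106.28 F [-0.09 -0.09 -0.82] open 59.98 tilt -1.0 q6 -2.3
shift mm [-0.05  0.1   0.51] twist -0.02
```

Emit:
{"op": "send_rows", "data": {"motion": [[[0,0,0.0003],0],[[0,0,0.0006],0],[[0,0,0.0006],0]]}}

```text
t: 15.35
tool_pos: [0.5332, -0.1956, 0.0291]
orientation: [-0.445, 3.11, -0.0]
force: [-0.5, 0.8, 0.4]
opening: 0.0601
```

Emit:
{"op": "send_rows", "data": {"motion": [[[0,0,0.0002],0],[[0,0,0.0003],0],[[0,0,0.0003],0]]}}

```text
t: 15.72
tool_pos: [0.5332, -0.1956, 0.0291]
orientation: [-0.445, 3.11, -0.0]
force: [-2.6, 0.8, 6.3]
opening: 0.0601
```

Emit:
{"op": "send_rows", "data": {"motion": [[[0,0,-0.0003],0],[[0,0,-0.0003],0],[[0,0,-0.0003],0]], "jaw": 0.07}}

```text
t: 16.1
tool_pos: [0.5332, -0.1956, 0.0289]
orientation: [0.445, -3.11, -0.0]
force: [-0.7, -0.7, -0.7]
opening: 0.07
```

Emit:
{"op": "send_rows", "data": {"motion": [[[0,0,-0.01],0],[[0,0,-0.03],0],[[0.03,0,-0.04],0],[[0.064,0,-0.03],0],[[0.064,0,-0.01],0],[[0.064,0,0.0],0],[[0.064,0,0.006],0],[[0.064,0,0.006],0]]}}

```text
t: 17.1
tool_pos: [0.4721, -0.2134, 0.0232]
orientation: [0.446, -3.11, -0.0]
force: [0.3, 0.1, -0.0]
opening: 0.0698
```

```bash
cat > jp.py <<'E'
from h import *
from go import psi_of
E
cat > j.py <<'E'
# current TCP in the assumed jig frame
from h import *
s=monitor.read_state(); a=np.radians(16.3); C,S=np.cos(a),np.sin(a)
p=np.array(s["tool_pos"])*1000; e=p[:2]-[538.5,-206.5]; F=np.array(s["force"])
M=R.from_rotvec(s["orientation"]).as_matrix()
print("t %.2f"%s["t"],"jig xy",np.round([e@[C,S],e@[-S,C]],2),"z",round(p[2],2),"psi",round(np.degrees(np.arctan2(M[1,1],M[0,1])),2),"Fjig",np.round([F[:2]@[C,S],F[:2]@[-S,C],F[2]],2),"open",round(s["opening"]*1000,2),"q6",round(s["q"][5],2),"dq",np.abs(s["dq"]).max().round(3))
E
python3 j.py
python3 - <<'E'
from h import *
for n,c,f in (("side",(300,220,440,350),5),("top",(370,190,450,275),7)):
    im=eyes.read_camera(n); cv2.imwrite(f"pics/{n}6.png",cv2.resize(im[c[1]:c[3],c[0]:c[2],::-1],None,fx=f,fy=f,interpolation=cv2.INTER_CUBIC)[:600])
E
```

```text
t 17.10 jig xy [-65.71  11.99] z 23.17 psi 106.31 Fjig [ 0.35  0.02 -0.04] open 69.84 q6 -2.38 dq 0.007
```

View pics/side6.png

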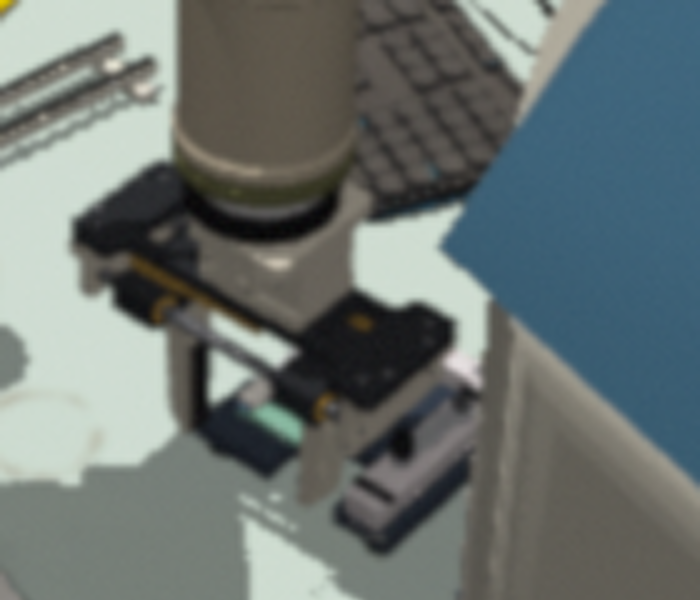

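View pics/top6.png

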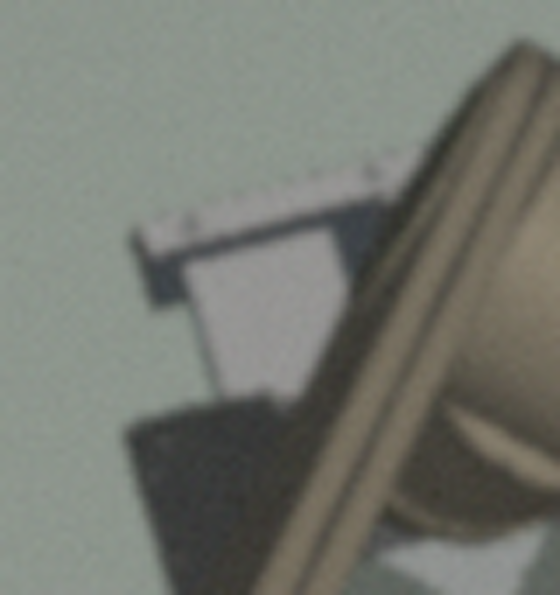

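Emit:
{"op": "send_rows", "data": {"motion": [[[-0.003,0,0.0005],0],[[-0.008,0,0.0005],0],[[-0.0115,0,0.0005],0],[[-0.013,0,0.0005],0],[[-0.0135,0,0.0005],0]], "jaw": 0.046}}

```text
t: 17.82
tool_pos: [0.4848, -0.2097, 0.0225]
orientation: [0.445, -3.11, -0.0]
force: [-0.0, 0.4, 0.4]
opening: 0.046
```

Emit:
{"op": "send_rows", "data": {"motion": [[[-0.0005,0,0],0],[[-0.001,0,0],0],[[-0.0015,0,0],0],[[-0.002,0,0],0],[[-0.0025,0,0],0],[[-0.003,0,0],0],[[-0.0035,0,0],0],[[-0.004,0,0],0],[[-0.0045,0,0],0],[[-0.005,0,0],0],[[-0.0055,0,0],0],[[-0.006,0,0],0]]}}

```text
t: 19.32
tool_pos: [0.4905, -0.2081, 0.0225]
orientation: [0.445, -3.11, -0.0]
force: [-0.9, -1.0, -0.5]
opening: 0.0461
```

```bash
python3 j.py
```

```text
t 19.32 jig xy [-46.51  11.94] z 22.52 psi 106.29 Fjig [-1.13 -0.68 -0.46] open 46.12 q6 -2.35 dq 0.009
```

Emit:
{"op": "send_rows", "data": {"motion": [[[-0.0003,0,0],0],[[-0.0006,0,0],0],[[-0.0009,0,0],0],[[-0.0012,0,0],0],[[-0.0015,0,0],0],[[-0.0018,0,0],0],[[-0.0021,0,0],0],[[-0.0024,0,0],0],[[-0.0027,0,0],0],[[-0.003,0,0],0]]}}

```text
t: 20.58
tool_pos: [0.4925, -0.2075, 0.0225]
orientation: [0.445, -3.108, -0.0]
force: [-7.1, -2.6, 4.2]
opening: 0.0457
```

```bash
python3 j.py;  python3 - <<'E'
from h import *
for n,c,f in (("top",(385,190,445,260),8),):
    im=np.mean([eyes.read_camera(n).astype(float) for _ in range(2)],0); cv2.imwrite(f"pics/{n}7.png",cv2.resize(im[c[1]:c[3],c[0]:c[2],::-1],None,fx=f,fy=f,interpolation=cv2.INTER_CUBIC)[:600])
E
```

```text
t 20.57 jig xy [-44.4   11.94] z 22.52 psi 106.29 Fjig [-7.58 -0.48  4.17] open 45.69 q6 -2.35 dq 0.004[ WARN:0@3.266] global loadsave.cpp:1063 imwrite_ Unsupported depth image for selected encoder is fallbacked to CV_8U.
```

View pics/top7.png

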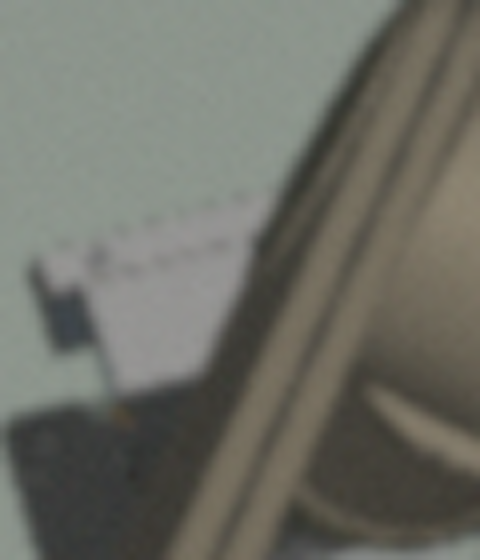

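Emit:
{"op": "send_rows", "data": {"motion": [[[0.0006,0,0],0],[[0.001,0,0],0],[[0.003,0,0],0],[[0.008,0,0],0],[[0.01,0,-0.02],0],[[0.01,0.02,-0.04],10],[[-0.01,0.05,-0.045],20],[[-0.04,0.055,-0.045],30],[[-0.05,0.055,-0.045],40],[[-0.0495,0.055,-0.045],50],[[-0.0495,0.055,-0.045],60],[[-0.0495,0.055,-0.045],70]]}}

```text
t: 22.18
tool_pos: [0.5254, -0.1405, 0.0675]
orientation: [1.427, 2.799, 0.0]
force: [0.5, 0.2, 0.4]
opening: 0.0461
```

```bash
python3 j.py;python3 - <<'E'
from h import *
s=monitor.read_state(); a=np.radians(16.3)
t=np.array([538.5,-206.5])+[[np.cos(a),-np.sin(a)],[np.sin(a),np.cos(a)]]@np.array([6,64]); print(t)
E
```

```text
t 22.18 jig xy [ 5.96 67.  ] z 67.53 psi 35.96 Fjig [0.5  0.09 0.43] open 46.14 q6 -0.98 dq 1.387
[ 526.29616238 -143.38846106]
```

Emit:
{"op": "send_rows", "data": {"motion": [[[0,0,0],10],[[0,0,0.015],20],[[0,0,0.035],20],[[0,0,0.045],20],[[0,0,0.045],20],[[0,0,0.045],20]]}}

```text
t: 22.92
tool_pos: [0.5259, -0.1408, 0.0233]
orientation: [1.884, 2.513, 0.0]
force: [0.4, -0.2, -0.2]
opening: 0.0462
```

```bash
python3 j.py;  python3 - <<'E'
from h import *
for n,c,f in (("side",(300,220,440,340),5),("top",(370,190,450,270),7)):
    im=np.mean([eyes.read_camera(n).astype(float) for _ in range(2)],0).astype(np.uint8); cv2.imwrite(f"pics/{n}8.png",cv2.resize(im[c[1]:c[3],c[0]:c[2],::-1],None,fx=f,fy=f,interpolation=cv2.INTER_CUBIC)[:600])
E
```

```text
t 22.93 jig xy [ 6.39 66.62] z 23.26 psi 16.29 Fjig [ 0.33 -0.3  -0.16] open 46.19 q6 -0.64 dq 0.006
```

View pics/side8.png

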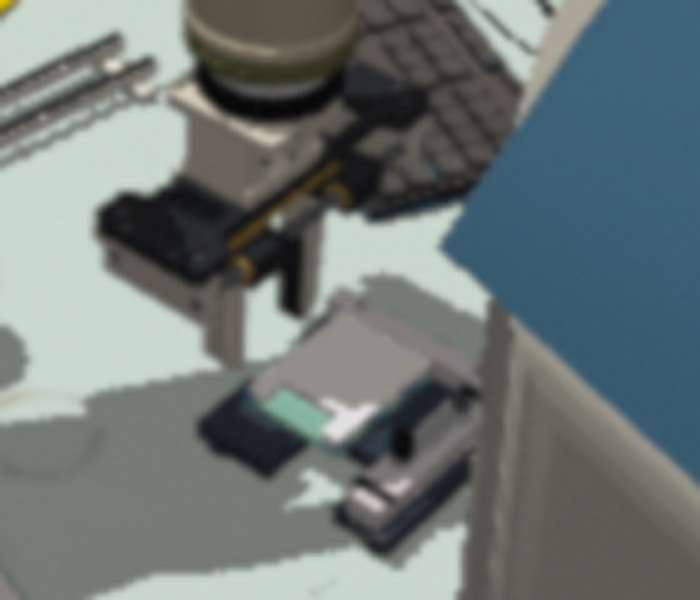

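View pics/top8.png

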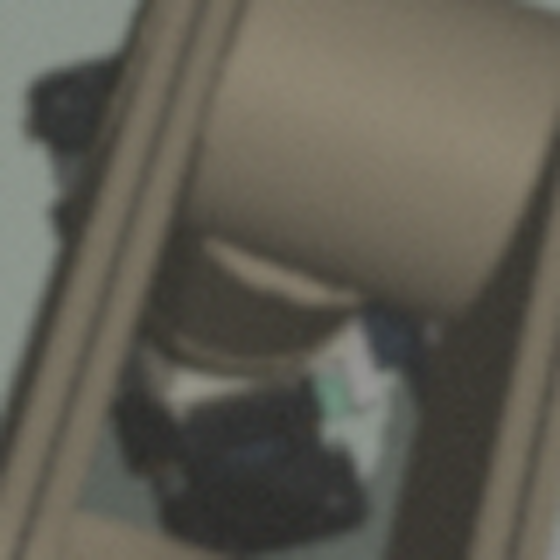

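Emit:
{"op": "send_rows", "data": {"motion": [[[0,0,0.0007],0],[[-0.003,0,0.0007],0],[[-0.007,0,0.0007],0],[[-0.01,0,0.0007],0],[[-0.0115,0,0.0007],0],[[-0.0125,0,0.0007],0],[[-0.0133,0,0.0007],0],[[-0.014,0,0.0007],0],[[-0.0147,0,0.0007],0],[[-0.0154,0,0.0007],0],[[-0.0161,0,0.0007],0],[[-0.0168,0,0.0007],0]], "jaw": 0.03}}

```text
t: 24.62
tool_pos: [0.5301, -0.1566, 0.0218]
orientation: [-1.884, -2.513, -0.0]
force: [0.4, 1.2, 0.9]
opening: 0.0299
```

```bash
python3 j.py
```

```text
t 24.62 jig xy [ 5.97 50.25] z 21.84 psi 16.29 Fjig [0.68 1.   0.86] open 29.95 q6 -0.66 dq 0.01
```

Emit:
{"op": "send_rows", "data": {"motion": [[[-0.001,0,-0.0003],0],[[-0.0021,0,-0.0003],0],[[-0.0033,0,-0.0003],0],[[-0.0045,0,-0.0003],0],[[-0.0057,0,-0.0003],0],[[-0.0069,0,-0.0003],0],[[-0.0081,0,-0.0003],0],[[-0.0093,0,-0.0003],0],[[-0.0105,0,-0.0003],0],[[-0.0117,0,-0.0003],0],[[-0.0129,0,-0.0003],0],[[-0.0139,0,-0.0003],0]]}}

```text
t: 26.12
tool_pos: [0.5341, -0.1702, 0.0221]
orientation: [1.884, 2.514, -0.0]
force: [0.3, 0.9, -0.5]
opening: 0.03
```

```bash
python3 j.py;  python3 - <<'E'
from h import *
for n,c,f in (("side",(330,260,410,340),7),("top",(370,190,450,270),7)):
    im=np.mean([eyes.read_camera(n).astype(float) for _ in range(2)],0).astype(np.uint8); cv2.imwrite(f"pics/{n}9.png",cv2.resize(im[c[1]:c[3],c[0]:c[2],::-1],None,fx=f,fy=f,interpolation=cv2.INTER_CUBIC)[:600])
E
```

```text
t 26.12 jig xy [ 5.95 36.13] z 22.14 psi 16.29 Fjig [ 0.58  0.76 -0.46] open 29.97 q6 -0.68 dq 0.014
```

View pics/side9.png

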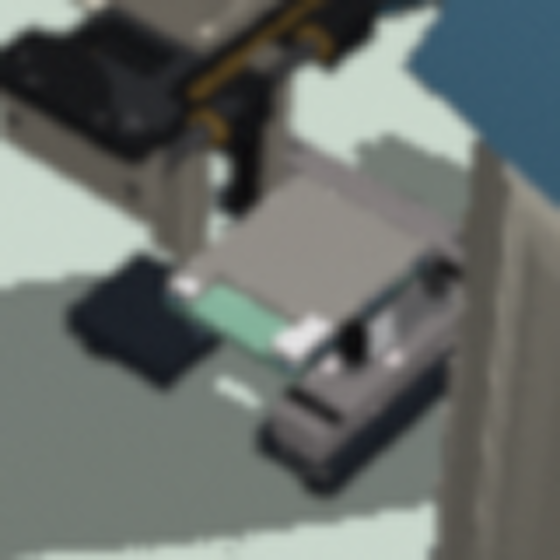

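View pics/top9.png

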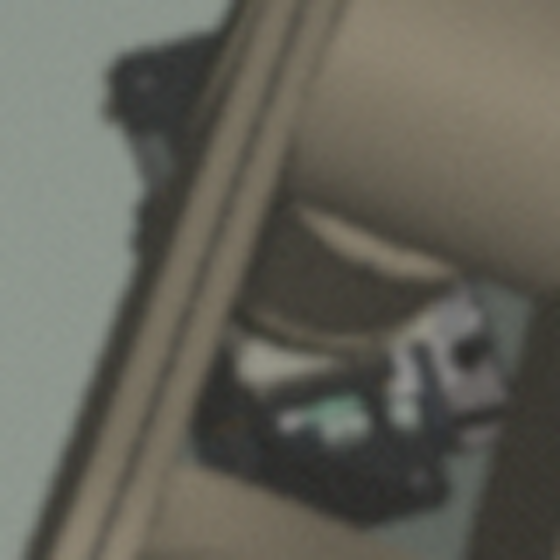

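Emit:
{"op": "send_rows", "data": {"motion": [[[-0.0005,0,0],0],[[-0.0011,0,0],0],[[-0.0017,0,0],0],[[-0.0023,0,0],0],[[-0.0029,0,0],0],[[-0.0035,0,0],0],[[-0.0041,0,0],0],[[-0.0046,0,0],0],[[-0.0051,0,0],0],[[-0.0056,0,0],0],[[-0.006,0,0],0],[[-0.0064,0,0],0]]}}

```text
t: 27.82
tool_pos: [0.5359, -0.1762, 0.0221]
orientation: [1.884, 2.514, -0.0]
force: [-0.5, 1.4, 1.4]
opening: 0.0297
```

```bash
python3 j.py
```

```text
t 27.82 jig xy [ 5.96 29.8 ] z 22.12 psi 16.29 Fjig [-0.05  1.49  1.41] open 29.69 q6 -0.69 dq 0.005
```

Now slowly, expecting contact within ~4 mm.

Emit:
{"op": "send_rows", "data": {"motion": [[[-0.0003,0,0],0],[[-0.0006,0,0],0],[[-0.0009,0,0],0],[[-0.0012,0,0],0],[[-0.0015,0,0],0],[[-0.0018,0,0],0],[[-0.0021,0,0],0],[[-0.0024,0,0],0]]}}

```text
t: 28.82
tool_pos: [0.5365, -0.1785, 0.0221]
orientation: [1.884, 2.514, -0.0]
force: [-1.2, 1.1, 1.6]
opening: 0.0307
```

```bash
python3 j.py
```

```text
t 28.82 jig xy [ 5.97 27.41] z 22.14 psi 16.28 Fjig [-0.88  1.44  1.56] open 30.69 q6 -0.7 dq 0.005
```

Emit:
{"op": "send_rows", "data": {"motion": [[[-0.0003,0,0],0],[[-0.0006,0,0],0],[[-0.0009,0,0],0],[[-0.0012,0,0],0],[[-0.0015,0,0],0],[[-0.0018,0,0],0]]}}

```text
t: 29.58
tool_pos: [0.5366, -0.1789, 0.0221]
orientation: [-1.883, -2.512, -0.002]
force: [-3.4, 8.9, 5.6]
opening: 0.0301
```

```bash
python3 j.py
```

```text
t 29.57 jig xy [ 5.93 27.04] z 22.11 psi 16.3 Fjig [-0.79  9.48  5.55] open 30.15 q6 -0.7 dq 0.004
```

Emit:
{"op": "send_rows", "data": {"motion": [[[0.0008,0,0],0],[[0.0014,0,0],0],[[0.004,0,0],0],[[0.01,0,0],0],[[0.012,0,-0.02],0],[[0.012,-0.01,-0.045],-10],[[0.005,-0.05,-0.05],-20],[[-0.02,-0.068,-0.05],-30],[[-0.0334,-0.068,-0.05],-40],[[-0.0334,-0.068,-0.05],-50],[[-0.0334,-0.068,-0.05],-60],[[-0.0334,-0.068,-0.05],-70]]}}

```text
t: 31.08
tool_pos: [0.4817, -0.2318, 0.0739]
orientation: [0.093, 3.139, -0.002]
force: [0.3, -0.3, 0.5]
opening: 0.0297
```

```bash
python3 j.py
```

```text
t 31.07 jig xy [-61.63  -8.33] z 73.88 psi 86.61 Fjig [ 0.17 -0.34  0.54] open 29.7 q6 -2.06 dq 1.387
```

Emit:
{"op": "send_rows", "data": {"motion": [[[0,0,0],-10],[[0,0,0.01],-20],[[0,0,0.03],-20],[[0,0,0.045],-20],[[0,0,0.0495],-20],[[0,0,0.0495],-20],[[0,0,0.0495],-20]]}}

```text
t: 31.95
tool_pos: [0.4816, -0.2317, 0.0234]
orientation: [-0.445, 3.109, -0.001]
force: [-0.3, -0.3, 0.1]
opening: 0.0299
```

```bash
python3 j.py;  python3 - <<'E'
from h import *
for n,c,f in (("side",(330,260,410,340),7),("top",(370,190,450,270),7)):
    im=np.mean([eyes.read_camera(n).astype(float) for _ in range(2)],0).astype(np.uint8); cv2.imwrite(f"pics/{n}10.png",cv2.resize(im[c[1]:c[3],c[0]:c[2],::-1],None,fx=f,fy=f,interpolation=cv2.INTER_CUBIC)[:600])
E
```

```text
t 31.95 jig xy [-61.64  -8.2 ] z 23.44 psi 106.28 Fjig [-0.41 -0.23  0.12] open 29.95 q6 -2.4 dq 0.003
```

View pics/side10.png

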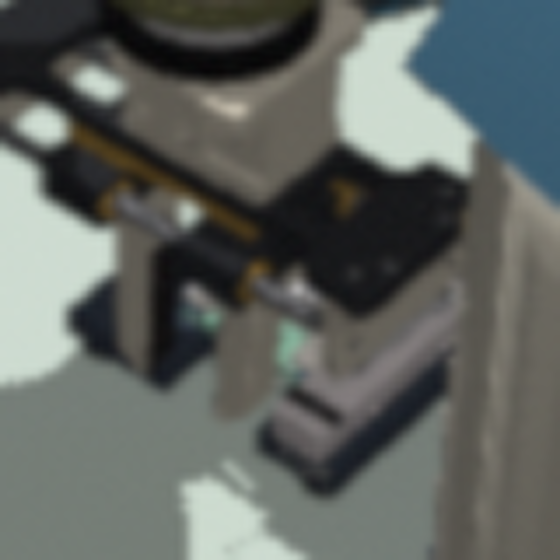

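View pics/top10.png

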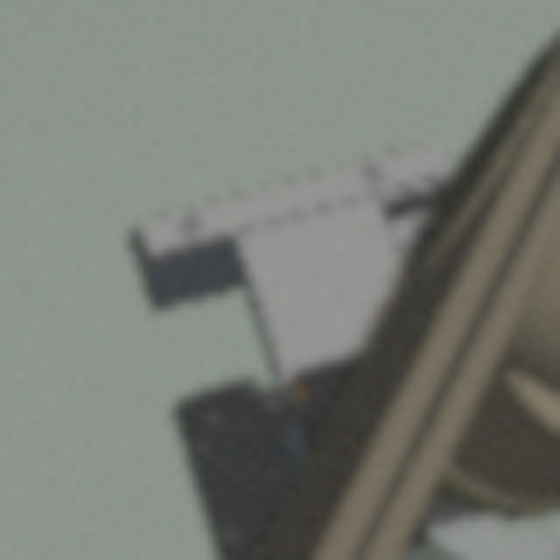

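Emit:
{"op": "send_rows", "data": {"motion": [[[-0.004,0,0.0008],0],[[-0.009,0,0.0008],0],[[-0.012,0,0.0008],0],[[-0.0135,0,0.0008],0],[[-0.014,0,0.0008],0],[[-0.0145,0,0.0008],0],[[-0.0149,0,0.0008],0],[[-0.0153,0,0.0008],0],[[-0.0157,0,0.0008],0],[[-0.0161,0,0.0008],0],[[-0.0165,0,0.0008],0],[[-0.0169,0,0.0008],0]]}}

```text
t: 33.65
tool_pos: [0.4973, -0.2266, 0.0218]
orientation: [0.445, -3.11, -0.0]
force: [-0.1, 0.2, -0.7]
opening: 0.0299
```

```bash
python3 j.py
```

```text
t 33.65 jig xy [-45.15  -7.77] z 21.82 psi 106.28 Fjig [-0.08  0.18 -0.72] open 29.9 q6 -2.38 dq 0.007
```

Emit:
{"op": "send_rows", "data": {"motion": [[[-0.0002,0,-0.0003],0],[[-0.0005,0,-0.0003],0],[[-0.0008,0,-0.0003],0],[[-0.0011,0,-0.0003],0],[[-0.0011,0,-0.0003],0]]}}

```text
t: 34.28
tool_pos: [0.498, -0.2264, 0.0221]
orientation: [0.445, -3.109, -0.0]
force: [-4.2, -1.4, 3.1]
opening: 0.0301
```

```bash
python3 j.py
```

```text
t 34.27 jig xy [-44.45  -7.72] z 22.1 psi 106.29 Fjig [-4.45 -0.12  3.07] open 30.1 q6 -2.37 dq 0.002
```

Emit:
{"op": "send_rows", "data": {"motion": [[[0.0008,0,0],0],[[0.0014,0,0],0],[[0.006,0,0],0],[[0.012,0,0],0],[[0.015,0,-0.02],0],[[0.015,0,-0.05],0],[[0.015,0,-0.05],0]]}}

```text
t: 35.15
tool_pos: [0.4856, -0.2318, 0.0749]
orientation: [-0.444, 3.106, -0.005]
force: [0.3, -0.3, 0.1]
opening: 0.0301
```

```bash
python3 j.py;  python3 - <<'E'
from h import *
from m import *
d=reg(L<44,425,230,442,245); d[:, :int((429-235)*8)]=0
c=big(d&True); 
print("contour ext",c.min(0),c.max(0))
a=np.radians(16.3)
for px in ([1624,362],[1618,362]):
  for z in (.040,.0545):
    q=w([px],z)[0]-[538.5,-206.5]; print(px,z,np.round([q@[np.cos(a),np.sin(a)],q@[-np.sin(a),np.cos(a)]],1))
q=w([[1572,235]],.04)[0]-[538.5,-206.5]; print("pivot",[q@[np.cos(a),np.sin(a)],q@[-np.sin(a),np.cos(a)]])
for n,c,f in (("side",(330,260,410,340),7),("top",(370,190,450,270),7)):
    im=np.mean([eyes.read_camera(n).astype(float) for _ in range(2)],0).astype(np.uint8); cv2.imwrite(f"pics/{n}11.png",cv2.resize(im[c[1]:c[3],c[0]:c[2],::-1],None,fx=f,fy=f,interpolation=cv2.INTER_CUBIC)[:600])
E
```

```text
t 35.15 jig xy [-57.85  -9.43] z 74.85 psi 106.27 Fjig [ 0.21 -0.33  0.15] open 30.08 q6 -2.4 dq 0.035
contour ext [1592  336] [1646  383]
[1624, 362] 0.04 [-25.6 -57.2]
[1624, 362] 0.0545 [-27.2 -52.7]
[1618, 362] 0.04 [-25.1 -55.3]
[1618, 362] 0.0545 [-26.6 -50.8]
pivot [np.float64(21.361587727099202), np.float64(-53.931304532943685)]
```

View pics/side11.png

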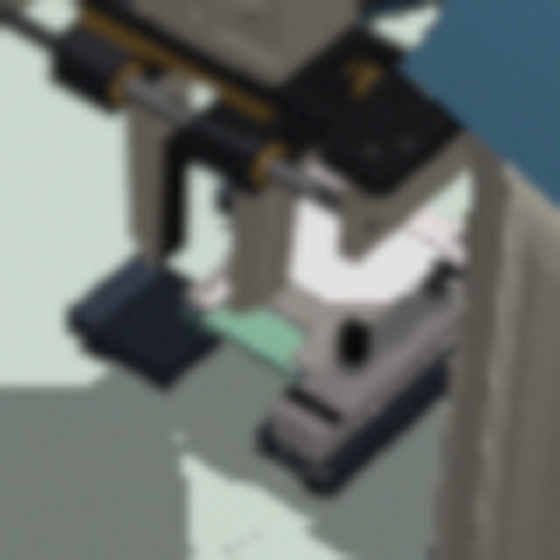

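Emit:
{"op": "send_rows", "data": {"motion": [[[-0.012,-0.02,0],0],[[-0.025,-0.04,0],0],[[-0.033,-0.0465,0],0],[[-0.033,-0.0465,0],0]]}}

```text
t: 35.85
tool_pos: [0.5284, -0.2654, 0.0711]
orientation: [0.445, -3.109, -0.002]
force: [0.3, -0.1, 0.3]
opening: 0.0299
```

```bash
python3 j.py
python3 - <<'E'
from h import *
for n,c,f in (("side",(330,240,420,330),7),):
    im=np.mean([eyes.read_camera(n).astype(float) for _ in range(2)],0).astype(np.uint8); cv2.imwrite(f"pics/{n}12.png",cv2.resize(im[c[1]:c[3],c[0]:c[2],::-1],None,fx=f,fy=f,interpolation=cv2.INTER_CUBIC)[:600])
E
```

```text
t 35.85 jig xy [-26.22 -53.74] z 71.11 psi 106.29 Fjig [ 0.24 -0.13  0.27] open 29.88 q6 -2.41 dq 0.027
```

View pics/side12.png

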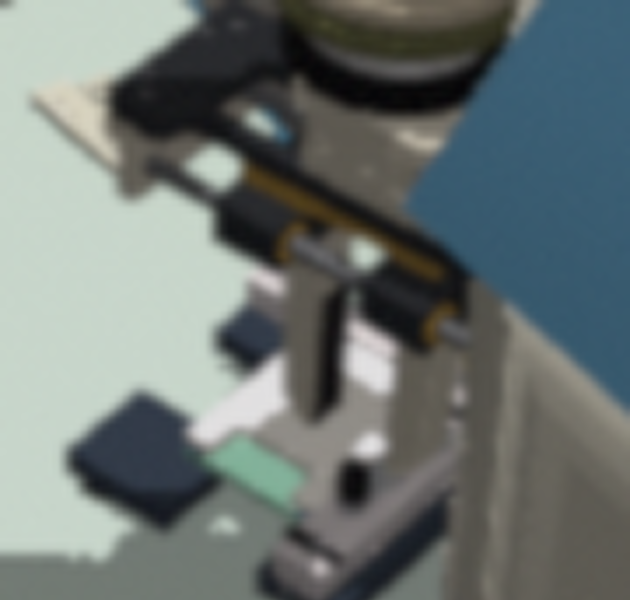

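Emit:
{"op": "send_rows", "data": {"motion": [[[0,0,0.008],0],[[0,0,0.017],0],[[0,0,0.024],0],[[0,0,0.028],0],[[0,0,0.028],0]]}}

```text
t: 36.58
tool_pos: [0.5284, -0.2657, 0.0436]
orientation: [0.445, -3.109, -0.001]
force: [-0.7, -0.8, -1.2]
opening: 0.0299
```

```bash
python3 j.py
python3 - <<'E'
from h import *
for n,c,f in (("side",(330,240,420,330),7),):
    im=np.mean([eyes.read_camera(n).astype(float) for _ in range(2)],0).astype(np.uint8); cv2.imwrite(f"pics/{n}13.png",cv2.resize(im[c[1]:c[3],c[0]:c[2],::-1],None,fx=f,fy=f,interpolation=cv2.INTER_CUBIC)[:600])
E
```

```text
t 36.58 jig xy [-26.3  -53.97] z 43.6 psi 106.28 Fjig [-0.89 -0.6  -1.2 ] open 29.92 q6 -2.41 dq 0.008
```

View pics/side13.png

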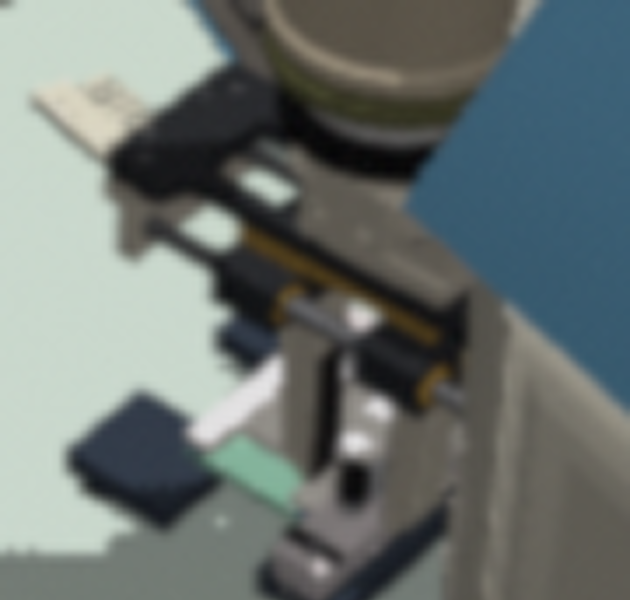

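Emit:
{"op": "send_rows", "data": {"motion": [[[0,0,0.0006],0],[[0,0,0.0006],0],[[0,0,0.0006],0]], "jaw": 0.016, "squeeze": 3}}

```text
t: 37.05
tool_pos: [0.5288, -0.2659, 0.0437]
orientation: [-0.445, 3.11, 0.0]
force: [-0.1, 0.3, -0.0]
opening: 0.016
```

Emit:
{"op": "send_rows", "data": {"motion": [[[-0.0005,0.0067,0],8],[[-0.0019,0.0132,0],16],[[-0.0041,0.0195,0],24],[[-0.0073,0.0254,0],32],[[-0.0112,0.0309,0],40],[[-0.0153,0.0351,0],47],[[-0.0191,0.0383,0],53],[[-0.0226,0.0407,0],58],[[-0.0255,0.0424,0],62],[[-0.0277,0.0435,0],65],[[-0.0292,0.0442,0],67],[[-0.03,0.0445,0],68]]}}

```text
t: 38.55
tool_pos: [0.545, -0.2147, 0.0436]
orientation: [-1.371, -2.827, 0.0]
force: [-0.2, 0.4, -0.4]
opening: 0.0159
```

```bash
python3 j.py
python3 - <<'E'
from h import *
for n,c,f in (("side",(330,240,420,330),7),("top",(370,190,450,270),7)):
    im=np.mean([eyes.read_camera(n).astype(float) for _ in range(2)],0).astype(np.uint8); cv2.imwrite(f"pics/{n}14.png",cv2.resize(im[c[1]:c[3],c[0]:c[2],::-1],None,fx=f,fy=f,interpolation=cv2.INTER_CUBIC)[:600])
E
```

```text
t 38.55 jig xy [ 3.94 -9.75] z 43.55 psi 38.26 Fjig [-0.09  0.48 -0.42] open 15.85 q6 -1.13 dq 0.14
```

View pics/side14.png

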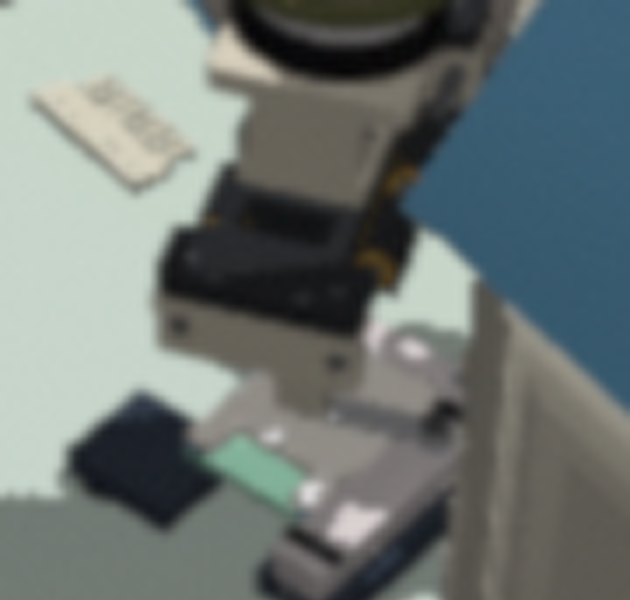

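Emit:
{"op": "send_rows", "data": {"motion": [[[0,0.0005,0],0],[[0,0.001,0],0],[[0,0.0015,0],0],[[0,0.002,0],0],[[0,0.0025,0],0],[[0,0.0025,0],0]]}}

```text
t: 39.5
tool_pos: [0.5467, -0.2133, 0.0434]
orientation: [-1.37, -2.827, 0.001]
force: [-3.1, -0.9, 1.1]
opening: 0.0163
```

```bash
python3 j.py
```

```text
t 39.50 jig xy [ 5.98 -8.87] z 43.45 psi 38.29 Fjig [-3.25  0.02  1.13] open 16.32 q6 -1.13 dq 0.002
```

Emit:
{"op": "send_rows", "data": {"motion": [[[0,0.0004,0],0],[[0,0.0008,0],0],[[0,0.0008,0],0]]}}

```text
t: 39.88
tool_pos: [0.547, -0.2131, 0.0434]
orientation: [-1.37, -2.826, 0.002]
force: [-5.2, -3.6, 1.8]
opening: 0.0162
```

```bash
python3 j.py
```

```text
t 39.88 jig xy [ 6.29 -8.73] z 43.41 psi 38.28 Fjig [-6.   -1.99  1.84] open 16.2 q6 -1.13 dq 0.002
```

Emit:
{"op": "send_rows", "data": {"motion": [[[0,-0.0015,0],0],[[0,-0.002,0],0],[[0,-0.002,0],0]], "jaw": 0.024}}

```text
t: 40.25
tool_pos: [0.5464, -0.2138, 0.0437]
orientation: [1.37, 2.827, 0.001]
force: [0.2, 0.4, 0.4]
opening: 0.0237
```

Emit:
{"op": "send_rows", "data": {"motion": [[[0,0,-0.01],0],[[0,0,-0.03],0],[[0,0,-0.06],0],[[0.05,0,-0.1],0],[[0.11,0,-0.1],0],[[0.17,0,-0.1],0],[[0.22,0,-0.1],0],[[0.25,0,-0.1],0],[[0.25,0,-0.1],0]]}}

```text
t: 41.38
tool_pos: [0.3911, -0.0166, 0.1452]
orientation: [1.366, 2.826, 0.002]
force: [-1.3, 0.7, -0.2]
opening: 0.0244
```

```bash
python3 j.py
python3 - <<'E'
from h import *
for n,c,f in (("side",(340,260,415,340),8),("top",(385,200,445,265),9)):
    im=np.mean([eyes.read_camera(n).astype(float) for _ in range(6)],0); np.save(n+"15.npy",im); cv2.imwrite(f"pics/{n}15.png",np.clip(1.3*cv2.resize(im[c[1]:c[3],c[0]:c[2],::-1],None,fx=f,fy=f,interpolation=cv2.INTER_CUBIC)[:600],0,255).astype(np.uint8))
    cv2.imwrite(f"pics/{n}15f.png",im[...,::-1].astype(np.uint8))
E
```

```text
t 41.38 jig xy [-88.14 223.62] z 145.22 psi 38.42 Fjig [-1.02  0.98 -0.24] open 24.43 q6 -0.84 dq 0.05
```

View pics/side15.png

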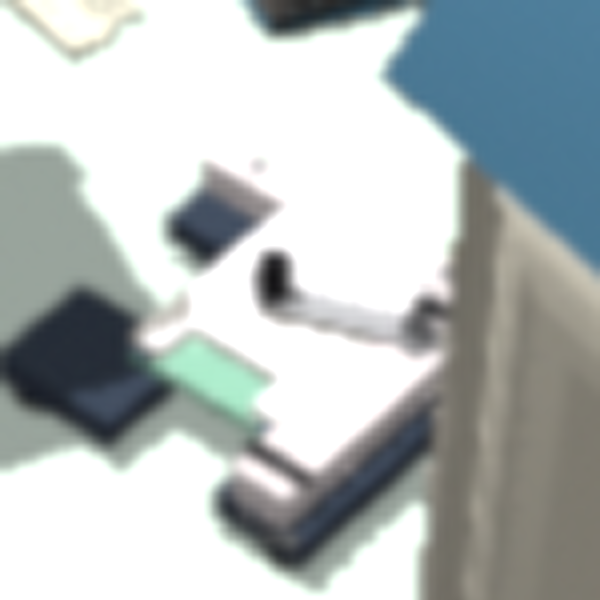

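View pics/top15.png

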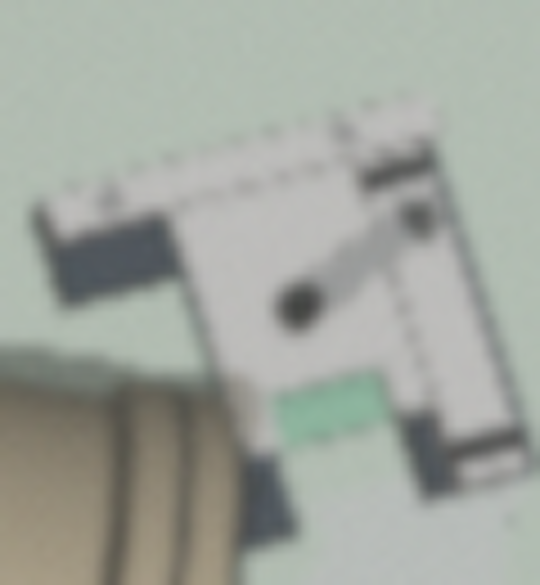

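View pics/top15f.png

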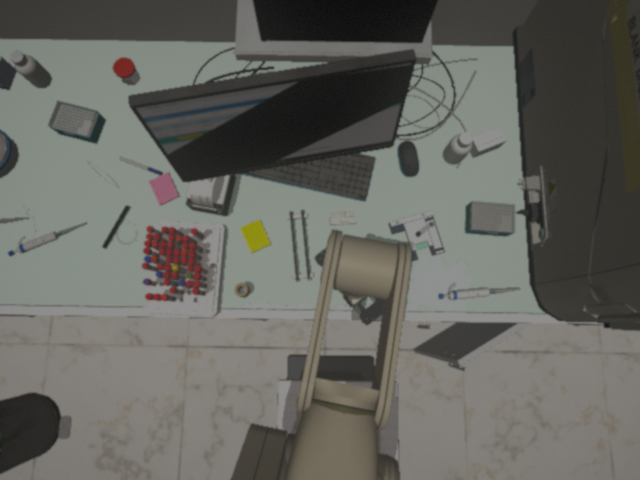

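```bash
python3 -c "
from plant import ticket,monitor
print(monitor.read_state()['force']); print(ticket.close_job())"
```

```text
[ 0.29411688  0.19867863 -0.17239071]
the job is handed in; nothing more can be done
None
```

The cassette is together in the jig and the job was handed in at about 41 s of the 70 s limit.

**What I did:**
- I laid the glass in the jig with its spacers up, then the ceramic on the spacers with the notch away from the end fence.
- I pushed both plates slowly against the end fence, then the side fence, then the end fence again.
- I swung the keeper over the plates to its stop and moved the arm clear.

**Contact forces:** About 7.6 N and 4.5 N on the two end-fence pushes and about 9.5 N on the side fence. Setting the ceramic on the glass peaked at about 6 N. These are readings between moves, so a brief higher peak could have been missed.

**Last checks:**
- **End fence:** both end-fence pushes met resistance at nearly the same place, jig x −44.40 and −44.45 mm.
- **Side fence:** I did not repeat this push after the second end-fence push. That push gave almost no sideways force, and the final pictures show no gap there.
- **Keeper:** the knob is within about 0.3 mm of where the stop should put it, and the resistance rose to about 6 N there.
- **Surroundings:** the comb, tip box and pipette look unmoved in the last picture. The arm hid the cup in that view, and the gripper passed about 80 mm above its lid.

**What went wrong or disagreed:**
- My first grip on the glass was about 3 mm too high, so I opened, lowered and gripped again before lifting.
- The camera fit of the jig showed residuals of about 1 mm and angles from about 14.5° to 18° from edge to edge. I used 16.3° and relied on touch for the final positions.

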